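# Load a sprung lane organiser, tall to short

### The job

Load the wooden lane organiser in one line by height: first the tall pepper mill at the back, pressing it against the metal pusher plate until the sprung plate gives a little, and easing off again before letting go, lest the spring tip it; then the spice jar in front of it; last the small tin, eased back against the jar so that it pushes the row back far enough to come down behind the front lip. All three must stand upright on the lane floor, clamped by the spring between plate and lip and let go. Never tip any of them over or ram the plate to the end of its travel, and leave the mug, jam jar and kitchen timer where they are.

Things in the scene. Friction and masses are not known exactly. Their poses are not given: they have to be found in the camera images.
- rack: Light wooden trough fixed to the worktop, 262 mm long, 78 mm wide. Origin on the worktop, on the lane's centre line; x runs along the lane from the front lip to the back, y across, z up. Lane floor 6 mm above the worktop; 62 mm wide inside; tops of the side walls 28 mm above the worktop. Mill, jar and tin in a row are 150 mm long; lip to plate at rest is only 129 to 141 mm.
- lip (a point): Middle of the upper inner edge of the organiser's front lip, 26 mm above the worktop; at x = -80 mm in the rack's frame. The lip is 8 mm thick.
- pusher (a joint): Travel (m) of the upright metal plate, 56 mm wide, 8 to 70 mm above the worktop: 0 at rest, growing as it is pushed along the rack's +x, end stop 0.034. Spring: 0.6 N to start, 0.12 N more per mm; it returns when eased off. Its grey unit is clamped at a different depth each time, not reported: the face at rest is at x = +49 to +61 mm in the rack's frame; find it by touch or eye.
- mill: Tall clear acrylic pepper mill, standing, 220 mm high, 230 g. Origin at the centre of its underside, z up. Round body 52 mm across up to 154 mm; head 56 mm across from 158 to 193 mm, a good place to grip; above it a 20 mm ball to 220 mm. The head does not turn.
- jar: Spice jar with a dark cap, standing, 41 mm across, 105 mm high, 110 g. Origin at the centre of its underside, z up.
- tin: Small round green and cream tin, standing, 57 mm across, 72 mm high, 180 g. Origin at the centre of its underside, z up.
- mug: White mug with handle, 62x88x50 mm, a bystander. Origin at the centre of its underside.
- jam: Jam jar with a red and white lid, 71 mm across, 89 mm high, a bystander. Origin at the centre of its underside.
- timer: Red kitchen timer, 66 mm across, 69 mm high, a bystander. Origin at the centre of its underside.
Things that resemble listed ones, but are neither listed nor needed, are in the scene too. Of the things that look like the mill, the middle-sized one is meant. There is more than one size of the tin; the job needs the smaller.

How it is judged (in metres and radians):
On the way, in this order (a step that is already met when the one before it is completed fails the run):
1. the mill, upright in the lane, has pushed the plate back by 1.5 mm or more (x of mill in the frame of rack between 0.01 and 0.08 m and y of mill in the frame of rack between -0.013 and 0.013 m and z of mill in the frame of rack below 0.02 m and angle between mill's own z axis and vertical below 0.15 rad and value of joint pusher above 0.0015 m), for 0.1 s.
2. the mill and, in front of it, the jar stand upright in the lane, let go (x of mill in the frame of rack between -0.01 and 0.064 m and y of mill in the frame of rack between -0.013 and 0.013 m and z of mill in the frame of rack between 0.003 and 0.01 m and angle between each of mill, jar's own z axis and vertical below 0.1 rad and x of jar in the frame of rack between -0.06 and 0.02 m and y of jar in the frame of rack between -0.013 and 0.013 m and z of jar in the frame of rack between 0.003 and 0.01 m and contact force between the fingers and mill below 0.1 N and contact force between the fingers and jar below 0.1 N), for 0.2 s.
At the end, for the whole second after the job is handed in: Mill, jar, tin upright (0.1 rad) and at rest on the lane floor (-3/+4 mm), within 13 mm of the centre line; in the rack frame the mill at x = 26 to 64 mm, the jar at -16 to 14 mm, the tin at -57 to -44 mm (behind the lip); plate held back by more than 5 mm (x of mill in the frame of rack between 0.026 and 0.064 m and y of mill in the frame of rack between -0.013 and 0.013 m and z of mill in the frame of rack between 0.003 and 0.01 m and angle between each of mill, jar, tin's own z axis and vertical below 0.1 rad and linear speed of each of mill, jar, tin below 0.01 m/s and x of jar in the frame of rack between -0.016 and 0.014 m and y of jar in the frame of rack between -0.013 and 0.013 m and z of jar in the frame of rack between 0.003 and 0.01 m and x of tin in the frame of rack between -0.057 and -0.044 m and y of tin in the frame of rack between -0.013 and 0.013 m and z of tin in the frame of rack between 0.003 and 0.01 m and value of joint pusher above 0.005 m); the robot touches nothing.
It fails at once if mill, jar or tin tipped by more than 0.5 rad (angle between any of mill, jar, tin's own z axis and vertical above 0.5 rad).
It fails at once if the pusher plate rammed to the end of its travel (beyond 32 mm) (value of joint pusher above 0.032 m).
It fails at once if the mug shifted by more than 20 mm (distance of mug from where it was at the start of the episode above 0.02 m).
It fails at once if the jam jar shifted by more than 20 mm (distance of jam from where it was at the start of the episode above 0.02 m).
It fails at once if the kitchen timer shifted by more than 20 mm (distance of timer from where it was at the start of the episode above 0.02 m).
It also fails if it takes over 72 s, if anything falls off the work surface, if the arm or the gripper's body presses on something with over 40 N, if the wrist force passes 120 N, or if a joint passes its speed limit or range.

### The arm

A 7-joint arm with a two-finger parallel gripper is mounted at the origin on a cart in front of the work surface, level with it; the furniture and walls round the work are solid. World frame = base frame: x ahead of the robot, y to its left, z up, the work surface at z = 0. Lengths are in mm, angles in degrees, forces in N, time in s.
With the tool pointing down it reaches from about 350 to 900 mm from the base axis. Payload 8.1 kg.
Tool frame: the origin (TCP) lies between the finger pads; the fingertips stand 17 mm ahead of it and the grasp point (between the pads) lies 2 mm behind it; z points along the fingers, y is the line along which they close (so a half turn about z gives the same grasp; the last joint's range is limited). The gripper opens to 85 mm and grips with 20 to 120 N. Pads are 22 mm wide; open, the fingers measure 114 mm over their backs; the gripper's body (76 mm by 85 mm) begins 54 mm behind the grasp point. The pads swing forward as they close: fully open they stand 13 mm farther back than shut.
Start: joints at [66.371, 24.895, 1.432, 90.138, -0.665, 64.973, -4.303], TCP at [190.519, -595.267, 248.323] pointing down, gripper open.
Joint ranges: [-149.89, 149.89], [-25.12, 119.58], [-72.63, 75.52], [4.76, 147.25], [-75.54, 255.54], [6.69, 114.76], [-157.13, 157.13]. Speed limits (degrees/s): [127.2, 127.2, 172.46, 172.46, 180, 180, 180].

### API

Orientations are given as a 3x3 rotation matrix whose columns are the frame's x, y, z axes.
In Python, from plant import manip gives the robot as it stands.
- The arm moves only by the shell command python3 -m pendant 'ROWS' [FORCE]. ROWS is a JSON object of lists of equal length, an entry for each row: "delta_pos": the shift along the tool's x, y, z in units of 30 mm (1.0 is 30 mm), a list of three; "rotation": the turn, a rotation vector about the tool's x, y, z in units of 8 degrees (1.0 is 8 degrees), a list of three; "jaw": the finger opening in mm, from 0 to 85.4. A call has 1 to 20 rows; each row is the pose to reach, as a shift and turn from the pose commanded when the call began, along the tool's axes at that moment; what a row does not reach only later rows make up. A row lasts 1/8 s, in which the tool goes at most 62.5 mm and 10.7 degrees, less where a joint would pass 70% of its speed; a pose out of reach is approached as far as the arm can. A call with a gripper value outside its range is refused whole. The fingers move at their own pace and stop on an object; FORCE is the grip in N (left out, the last holds). Time passes only in rows, so rows that repeat a pose let the fingers close. It gives the time, the measured TCP pose, the force, the opening and the grip force at its end, in the units of the state.
- manip.get_obs(): the state, without advancing time (a new reading comes with each control period).
- manip.snapshot(name): name is "scene" or "side" or "wrist"; returns the picture (400x640x3 uint8, red, green, blue); there is no depth.
- manip.camera_info(name): a dict with "vertical_fov" (degrees; the focal length in pixels is half the picture's height over the tangent of half this angle, whatever the lens; pixels are square), "cx", "cy" (the principal point, pixels), "R" (3x3) and "t" (3): a world point X has camera coordinates R X + t. Camera axes: x right, y down, z forward; pixel columns grow to the right and rows downward; lengths in mm; the calibration is good to about 2 mm. The wrist camera is an equidistant fisheye: a pixel r from the principal point sees the ray r / f radians off the axis. A picture is of the moment at which its call begins: read the wrist's pose just before it. camera_info takes no time and is no camera call; for the wrist camera it gives the pose at the moment of the call.
- manip.close_job(): hands the job in; it is judged then, once.
The state is a dict: "t": time; "joint_positions": joint angles; "qvel": joint speeds; "effort": joint torques, N m; "ee_pos": TCP position; "orientation": TCP orientation; "force": force on the tool from outside, world axes, zero at the start; "ft_torque": the same for the moment, N m; "finger_gap": finger opening in mm; "grasp_force": force on a finger pad.
Only numpy, scipy, OpenCV 4.12 (cv2) and the standard library are available. Lean on these libraries where they do the work, as an engineer would, in place of code of your own. Each camera call takes 0.05 s, during which the arm holds its last target. There are 200 camera calls.

## Working session

There is one attempt and no reset: what is moved stays moved. The work goes in short steps, Python scripts to look and compute and a shell command to move; the robot and the scene stay as the last step left them, time stands still between calls to the robot, and variables do not carry over. Pictures are saved under pics/ and viewed, at most 10 in all, crops included, and the job is handed in when it is done.

```bash
mkdir -p pics
cat > h.py <<'E'
import numpy as np, cv2
from plant import manip
def K(n):
    c=manip.camera_info(n); f=200/np.tan(np.radians(c["vertical_fov"])/2); return c,f
def ray(c,f,u,v,fish=False):
    x,y=(u-c["cx"])/f,(v-c["cy"])/f
    if fish:
        r=np.hypot(x,y); d=np.array([np.sin(r)*x/max(r,1e-9),np.sin(r)*y/max(r,1e-9),np.cos(r)])
    else: d=np.array([x,y,1.])
    R=np.array(c["R"]); t=np.array(c["t"]); return -R.T@t, R.T@d
def onz(n,u,v,z):
    c,f=K(n); o,d=ray(c,f,u,v,n=="wrist"); return o+d*(z-o[2])/d[2]
def proj(c,f,X,fish=False):
    p=np.array(c["R"])@np.array(X,float)+np.array(c["t"])
    if fish:
        r=np.hypot(p[0],p[1]); a=np.arctan2(r,p[2]); return c["cx"]+f*a*p[0]/r, c["cy"]+f*a*p[1]/r
    return c["cx"]+f*p[0]/p[2], c["cy"]+f*p[1]/p[2]
E
python3 - <<'E'
from h import *
for n in("scene","side","wrist"):
    im=manip.snapshot(n); cv2.imwrite(f"pics/{n}0.png",im[:,:,::-1])
    c,f=K(n); R=np.array(c["R"]); print(n,f,c["cx"],c["cy"],-R.T@np.array(c["t"]),R[2].round(2))
o=manip.get_obs(); print(o["t"],o["ee_pos"],np.round(o["orientation"],3).tolist(),o["finger_gap"])
E
```

```text
scene 486.9022743434371 318.2783955832457 190.17944390741545 [-1.43315500e-02 -9.22829874e+02  5.57977597e+02] [ 0.47  0.77 -0.43]
side 408.9290670051372 320.2731071294318 198.46126556470452 [ 494.38384053 -836.16542817  574.03978533] [ 0.08  0.84 -0.54]
wrist 309.70691628693146 316.1028100189033 196.7862820090424 [ 263.27413334 -572.30355743  373.14080312] [-0.29 -0.09 -0.95]
0.15 [ 190.39482912 -594.92503847  247.69848744] [[0.952, 0.305, -0.0], [0.305, -0.952, 0.001], [-0.0, -0.001, -1.0]] 85.68237348720791
```

View pics/scene0.png

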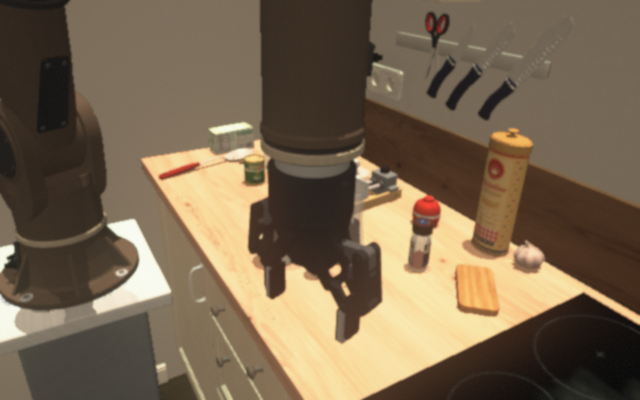

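View pics/side0.png

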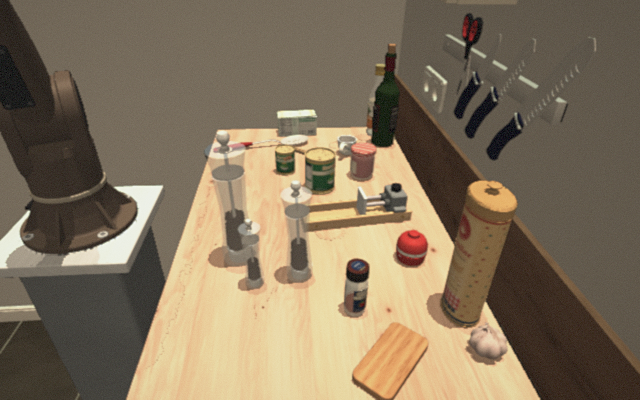

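The side view shows three clear mills (230,200 largest; 297,230 middle; 252,255 smallest), the jar at (357,287), the small tin at (285,160), the larger tin at (320,170), and the rack around (355,212) with its grey unit at the right end. Next I'll look at an enlarged crop.

Run:
```python
import cv2
im=cv2.imread("pics/side0.png")[125:325,200:440]
cv2.imwrite("pics/crop1.png",cv2.resize(im,None,fx=3,fy=3,interpolation=cv2.INTER_CUBIC)[:600])
```

```text
(no output)
```

View pics/crop1.png

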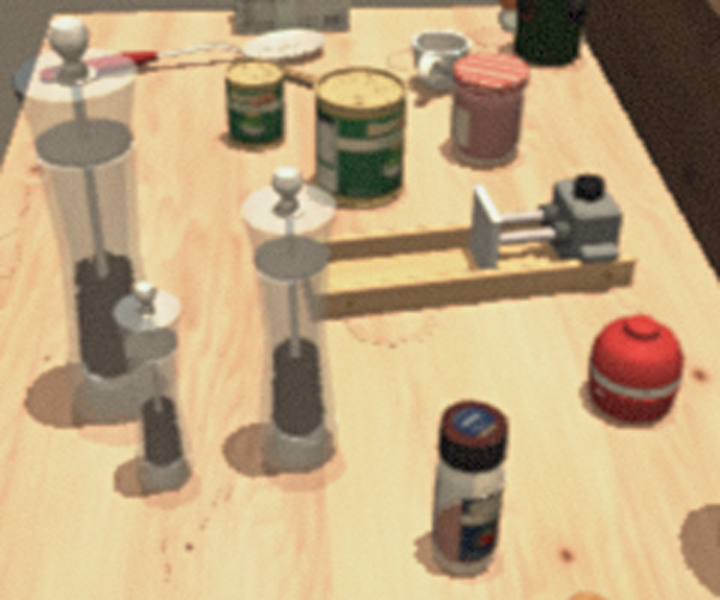

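The crop shows, in crop pixels (source = crop/3 + (200,125)): mill ball (287,183) and base (300,465), jar cap top (473,425), tin top (255,77). The rack's near wall runs to its right end at (633,262), and the plate is at about (485,225). Now I'll cast these to points.

Run:
```python
from h import *
def p(n,u,v,z): print(n,onz("side",200+u/3,125+v/3,z).round(0))
p("mill ball",287,181,210);p("mill ball top",287,167,220);p("mill base front",303,474,0);p("head disc c",290,212,193)
p("small ball top @220?",143,283,220);p("big base front",120,420,0)
p("big ball",68,37,210)
p("jar top",473,424,105);p("jar base front",467,574,0)
p("tin top",255,77,72);p("tin base front",258,146,0)
p("bigtin top",361,93,72);p("bigtin basefront",360,204,0)
p("rack near R top",633,262,28);p("near R bottom",632,283,0);p("near wall top L",325,293,28);p("near wall bot L",325,317,0);
p("far wall top L",330,240,28);p("far wall top near plate",470,229,28)
p("plate top L",478,187,70);p("plate top R",497,207,70);p("plate bot R",497,265,8);p("plate bot L",474,262,8)
p("timer top",637,330,60);p("jam top",491,68,89);p("mug",440,48,50)
```

```text
mill ball [ 506. -221.  210.]
mill ball top [ 506. -222.  220.]
mill base front [ 512. -244.    0.]
head disc c [ 507. -228.  193.]
small ball top @220? [ 432. -333.  220.]
big base front [ 388. -184.    0.]
big ball [355. -10. 210.]
jar top [ 607. -319.  105.]
jar base front [ 607. -335.    0.]
tin top [486. 204.  72.]
tin base front [487. 202.   0.]
bigtin top [582. 167.  72.]
bigtin basefront [576.  91.   0.]
rack near R top [782. -53.  28.]
near R bottom [788. -43.   0.]
near wall top L [536. -81.  28.]
near wall bot L [536. -74.   0.]
far wall top L [544.  -9.  28.]
far wall top near plate [660.   2.  28.]
plate top L [663.  -1.  70.]
plate top R [673. -32.  70.]
plate bot R [679. -23.   8.]
plate bot L [661. -17.   8.]
timer top [ 746. -181.   60.]
jam top [703. 178.  89.]
mug [675. 309.  50.]
```

```bash
python3 -m pendant '{"delta_pos":[[3,-2,-1.7],[6,-4,-1.7],[8,-5.2,-1.7],[10,-6.3,-1.7],[12,-7.5,-1.7],[13.8,-8.6,-1.7],[13.8,-8.6,-1.7],[13.8,-8.6,-1.7],[13.8,-8.6,-1.7],[13.8,-8.6,-1.7],[13.8,-8.6,-1.7],[13.8,-8.6,-1.7]],"rotation":[[0,0,1],[0,0,1.47],[0,0,1.47],[0,0,1.47],[0,0,1.47],[0,0,1.47],[0,0,1.47],[0,0,1.47],[0,0,1.47],[0,0,1.47],[0,0,1.47],[0,0,1.47]],"jaw":[85,85,85,85,85,85,85,85,85,85,85,85]}' 60
python3 - <<'E'
from h import *
c,f=K("wrist");im=manip.snapshot("wrist"); cv2.imwrite("pics/w1.png",im[:,:,::-1]); np.savez("w1.npz",R=c["R"],t=c["t"])
cv2.imwrite("pics/w1b.png",im[:,:,::-1])
cv2.imwrite("pics/s1.png",manip.snapshot("scene")[:,:,::-1])
o=manip.get_obs(); print(o["t"],o["ee_pos"],np.round(o["orientation"],3).tolist(),o["joint_positions"])
E
```

```text
t: 1.65
ee_pos: [505.5, -224.5, 299.3]
orientation: [[0.995, 0.102, -0.0], [0.102, -0.995, -0.0], [-0.0, 0.0, -1.0]]
force: [-0.0, -0.0, 0.2]
finger_gap: 85.0
grasp_force: 0.0
1.75 [ 505.7308076  -224.10839524  299.36492073] [[0.995, 0.103, 0.0], [0.103, -0.995, -0.0], [-0.0, 0.0, -1.0]] [ 25.01930307  16.49188691  -8.64856677  95.36631058   2.64527968
  68.3363887  -68.35188035]
```

View pics/w1.png

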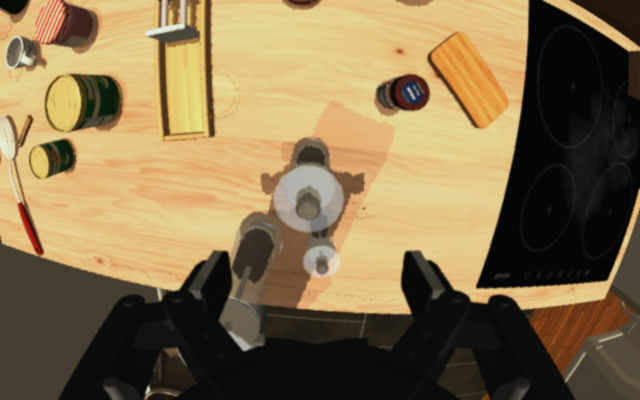

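The wrist view shows the mill ball at about (308,203), the jar cap at (411,92), and the small tin's top at (40,160). The rack's lip end is at (163–212,136) and the plate at (174,32). I'll enlarge the rack and measure the objects.

```bash
cat >> h.py <<'E'
def wz(npz,u,v,z):
    c,f=K("wrist"); d=np.load(npz); c=dict(c,R=d["R"],t=d["t"]); o,r=ray(c,f,u,v,True); return (o+r*(z-o[2])/r[2]).round(1)
E
python3 - <<'E'
from h import *
im=cv2.imread("pics/w1.png"); cv2.imwrite("pics/c2.png",cv2.resize(im[0:145,20:220],None,fx=4,fy=4,interpolation=cv2.INTER_CUBIC))
for n,u,v,z in (("ball",308,203,210),("head",308,198,193),("jarcap",411,92,105),("tin",40,160,72)): print(n,wz("w1.npz",u,v,z))
E
```

```text
ball [ 508.3 -218.9  210. ]
head [ 506.7 -218.7  193. ]
jarcap [ 604.9 -314.6  105. ]
tin [486.  213.8  72. ]
```

View pics/c2.png

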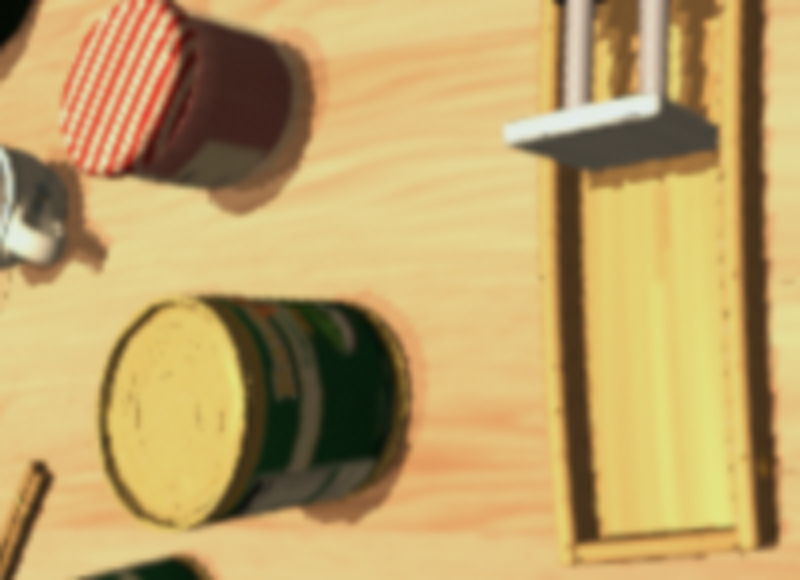

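Rack crop (source = crop/4 + (20,0)): front outer corners at (564,563) and (757,548), lip inner edge from (574,545) to (738,529), plate top edge front from (508,143) to (662,112), and plate bottom from (585,168) to (716,150).

```bash
python3 - <<'E'
from h import *
def p(n,u,v,z): print(n,wz("w1.npz",20+u/4,v/4,z))
p("FL",564,563,27);p("FR",757,548,27)
p("L outer back",540,180,28);p("R outer",764,180,28);p("R inner back",738,180,28);p("R inner front",738,530,28);p("L inner back",556,180,28);p("L inner front",574,530,28)
p("lip mid",656,537,26)
p("plate top L",508,143,70);p("plate top R",660,112,70);p("plate bot L",585,168,8);p("plate bot R",716,152,8)
E
python3 - <<'E'
from h import *
# small tin, jar via colour in wrist image: base/top check
im=cv2.imread("pics/w1.png"); hsv=cv2.cvtColor(im,cv2.COLOR_BGR2HSV)
cv2.imwrite("pics/c3.png",np.hstack([cv2.resize(im[120:200,10:100],None,fx=4,fy=4,interpolation=cv2.INTER_CUBIC),cv2.resize(im[60:140,360:450],None,fx=4,fy=4,interpolation=cv2.INTER_CUBIC)]))
E
```

```text
FL [515.5  -5.5  27. ]
FR [524.5 -79.7  27. ]
L outer back [650.9  12.1  28. ]
R outer [648.  -73.2  28. ]
R inner back [648.1 -63.9  28. ]
R inner front [530.3 -72.9  28. ]
L inner back [650.5   5.5  28. ]
L inner front [527.5 -10.   28. ]
lip mid [526.1 -41.6  26. ]
plate top L [656.5   1.4  70. ]
plate top R [663.2 -52.   70. ]
plate bot L [657.8   4.9   8. ]
plate bot R [661.8 -46.7   8. ]
```

View pics/c3.png

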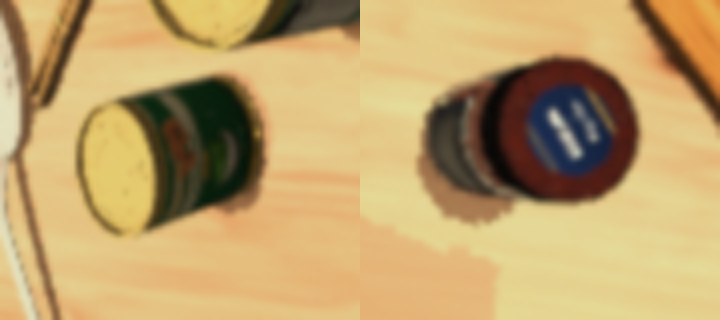

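Rack: lip middle at (526,-41.5), matching the side view's (525,-41), with yaw about 6.2° and origin about (605.6,-33). The plate face is at about x=+55, within 49–61. Mill at (507.5,-219.5). In this crop the tin (left) and jar cap (right) are clear. Now the mill grasp.

```bash
python3 -m pendant '{"delta_pos":[[0.08,-0.14,1],[0.08,-0.14,2.2],[0.08,-0.14,3.2],[0.08,-0.14,3.9],[0.08,-0.14,4.17],[0.08,-0.14,4.17],[0.08,-0.14,4.17],[0.08,-0.14,4.17],[0.08,-0.14,4.17],[0.08,-0.14,4.17],[0.08,-0.14,4.17],[0.08,-0.14,4.17],[0.08,-0.14,4.17]],"rotation":[[0,0,0],[0,0,0],[0,0,0],[0,0,0],[0,0,0],[0,0,0],[0,0,0],[0,0,0],[0,0,0],[0,0,0],[0,0,0],[0,0,0],[0,0,0]],"jaw":[85,85,85,85,85,85,50,50,50,50,50,50,50]}' 70
```

```text
t: 3.38
ee_pos: [509.2, -219.2, 175.8]
orientation: [[0.995, 0.104, 0.003], [0.104, -0.995, -0.001], [0.003, 0.001, -1.0]]
force: [-1.0, 0.4, 7.1]
finger_gap: 52.9
grasp_force: 72.0
```

```bash
python3 -m pendant '{"delta_pos":[[0,0,-0.5],[0,0,-1],[0,0,-1.7],[0,0,-1.7],[0,0,-1.7]],"rotation":[[0,0,0],[0,0,0],[0,0,0],[0,0,0],[0,0,0]],"jaw":[50,50,50,50,50]}'
python3 - <<'E'
from h import *
c,f=K("wrist");im=manip.snapshot("wrist"); np.savez("w2.npz",R=c["R"],t=c["t"]);s=manip.snapshot("side")
cv2.imwrite("pics/w2.png",np.hstack([im[:,:,::-1],s[:,100:500,::-1]])[:, :]);
a=cv2.resize(im[100:400,170:470,::-1],(400,400)); b=cv2.resize(s[80:320,200:440,::-1],(400,400)); cv2.imwrite("pics/c4.png",np.hstack([a,b]))
E
```

```text
t: 4.0
ee_pos: [507.9, -218.9, 225.0]
orientation: [[0.995, 0.104, -0.0], [0.104, -0.995, -0.0], [-0.0, -0.0, -1.0]]
force: [-0.5, -0.6, -3.0]
finger_gap: 53.4
grasp_force: 73.6
```

View pics/c4.png

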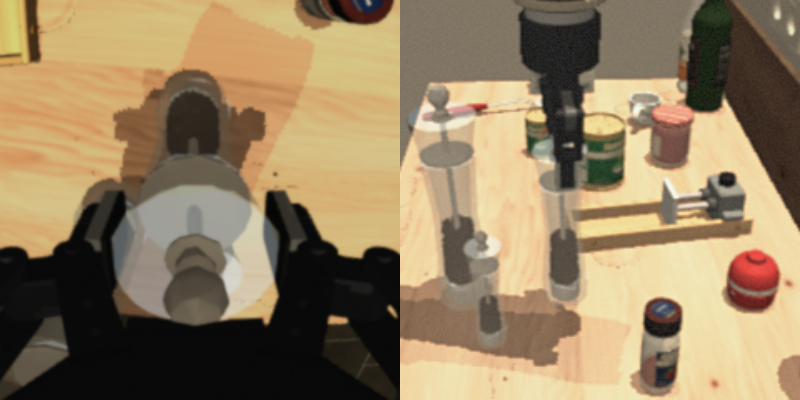

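The mill is held upright in both views: side crop, base (566,295) under head (560,150), lean as expected from perspective. Carrying it over the lane.

```bash
python3 -m pendant '{"delta_pos":[[0.4,-0.5,0],[1.1,-1.4,0],[1.9,-2.4,0],[2.7,-3.5,0],[3.5,-4.5,0],[4.1,-5.3,0],[4.4,-5.7,0],[4.48,-5.83,0],[4.48,-5.83,0],[4.48,-5.83,0],[4.48,-5.83,0.4],[4.48,-5.83,0.4]],"rotation":[[0,0,0],[0,0,0],[0,0,0],[0,0,0],[0,0,0],[0,0,0],[0,0,0],[0,0,0],[0,0,0],[0,0,0],[0,0,0],[0,0,0]],"jaw":[50,50,50,50,50,50,50,50,50,50,50,50]}'
python3 - <<'E'
from h import *
c,f=K("wrist");im=manip.snapshot("wrist"); np.savez("w3.npz",R=c["R"],t=c["t"]);s=manip.snapshot("side");z=manip.snapshot("scene")
cv2.imwrite("pics/w3.png",im[:,:,::-1]);cv2.imwrite("pics/z3.png",z[:,:,::-1])
a=cv2.resize(im[0:300,170:470,::-1],(400,400)); b=cv2.resize(s[120:240,260:380,::-1],(400,400),interpolation=cv2.INTER_CUBIC); cv2.imwrite("pics/c5.png",np.hstack([a,b]))
E
```

```text
t: 5.6
ee_pos: [622.6, -31.6, 211.8]
orientation: [[0.995, 0.104, -0.002], [0.104, -0.995, -0.0], [-0.002, 0.0, -1.0]]
force: [-0.3, -0.2, -2.0]
finger_gap: 53.1
grasp_force: 73.8
```

View pics/c5.png

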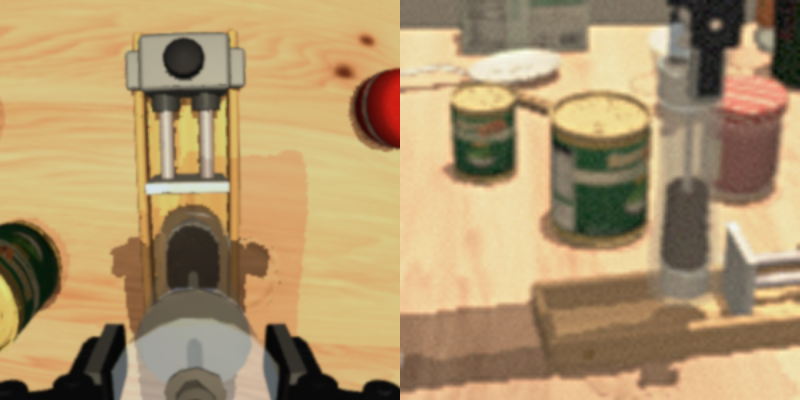

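Mill hangs in front of the plate. In the wrist crop the plate's front top edge runs (147,192)–(229,192); in the side crop the mill base is around (685,290), inside the walls. Refining the rack pose from this near view.

Run:
```python
from h import *
org=np.array([605.6,-33.]);a=np.radians(6.2)
R=np.array([[np.cos(a),np.sin(a)],[-np.sin(a),np.cos(a)]])
def p(n,u,v,z):
    X=wz("w3.npz",170+u*.75,v*.75,z); print(n,X,"rack",(R@(X[:2]-org)).round(1))
p("plate top L",147,192,70);p("plate top R",229,192,70)
for v in(110,150,280):
    pass
im=cv2.imread("pics/w3.png"); g=im.astype(int)
for v in (80,110,130,170,190):
    print(v,[(u,*g[v,u][::-1]) for u in range(262,288,2)]); print("   ",[(u,*g[v,u][::-1]) for u in range(334,360,2)])
```

```text
plate top L [658.6   2.9  70. ] rack [56.6 30. ]
plate top R [664.  -50.3  70. ] rack [ 56.2 -23.5]
80 [(262, np.int64(217), np.int64(166), np.int64(107)), (264, np.int64(217), np.int64(165), np.int64(106)), (266, np.int64(218), np.int64(166), np.int64(107)), (268, np.int64(217), np.int64(166), np.int64(108)), (270, np.int64(187), np.int64(138), np.int64(84)), (272, np.int64(211), np.int64(170), np.int64(92)), (274, np.int64(218), np.int64(187), np.int64(102)), (276, np.int64(211), np.int64(161), np.int64(86)), (278, np.int64(126), np.int64(89), np.int64(46)), (280, np.int64(148), np.int64(116), np.int64(61)), (282, np.int64(196), np.int64(163), np.int64(87)), (284, np.int64(85), np.int64(74), np.int64(47)), (286, np.int64(56), np.int64(55), np.int64(47))]
    [(334, np.int64(96), np.int64(90), np.int64(56)), (336, np.int64(211), np.int64(201), np.int64(111)), (338, np.int64(200), np.int64(189), np.int64(103)), (340, np.int64(105), np.int64(82), np.int64(43)), (342, np.int64(180), np.int64(133), np.int64(70)), (344, np.int64(216), np.int64(184), np.int64(100)), (346, np.int64(217), n
[... 4985 characters left out ...]
286, np.int64(127), np.int64(92), np.int64(52))]
    [(334, np.int64(85), np.int64(73), np.int64(56)), (336, np.int64(105), np.int64(83), np.int64(55)), (338, np.int64(107), np.int64(84), np.int64(55)), (340, np.int64(98), np.int64(78), np.int64(52)), (342, np.int64(95), np.int64(73), np.int64(49)), (344, np.int64(108), np.int64(77), np.int64(42)), (346, np.int64(110), np.int64(78), np.int64(41)), (348, np.int64(100), np.int64(70), np.int64(39)), (350, np.int64(118), np.int64(83), np.int64(52)), (352, np.int64(122), np.int64(86), np.int64(55)), (354, np.int64(122), np.int64(85), np.int64(55)), (356, np.int64(121), np.int64(85), np.int64(54)), (358, np.int64(122), np.int64(86), np.int64(55))]
```

Run:
```python
from h import *
im=cv2.imread("pics/w3.png"); cv2.imwrite("pics/c6.png",cv2.resize(im[20:230,240:380],None,fx=2.8,fy=2.8,interpolation=cv2.INTER_CUBIC))
```

```text
(no output)
```

View pics/c6.png

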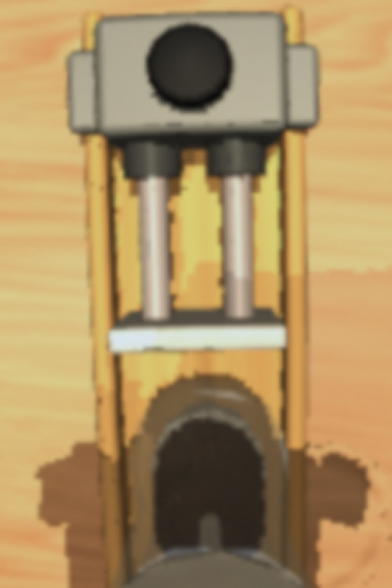

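The close crop shows the plate's top front edge at crop row ~340 and both walls. The outer wall edges are at u=270–274 (left) and 348.5 (right).

Run:
```python
from h import *
for v,l in((80,270),(110,271.3),(130,272),(170,274)):
    L=wz("w3.npz",l,v,28);Rr=wz("w3.npz",348.7,v,28); print(L,Rr,((L+Rr)/2).round(1),np.linalg.norm(L-Rr).round(1))
```

```text
[715.7  23.1  28. ] [723.3 -53.8  28. ] [719.5 -15.3  28. ] 77.3
[685.7  19.1  28. ] [693.4 -57.2  28. ] [689.6 -19.   28. ] 76.7
[665.7  16.7  28. ] [673.4 -59.6  28. ] [669.6 -21.5  28. ] 76.7
[624.7  11.5  28. ] [632.6 -64.8  28. ] [628.7 -26.6  28. ] 76.7
```

```bash
python3 -m pendant '{"delta_pos":[[0,-0.13,0],[0,-0.13,0.2],[0,-0.13,0.4],[0,-0.13,0.6],[0,-0.13,0.8],[0,-0.13,0.93],[0,-0.13,0.93],[0,-0.13,0.93]],"rotation":[[0,0,-0.15],[0,0,-0.15],[0,0,-0.15],[0,0,-0.15],[0,0,-0.15],[0,0,-0.15],[0,0,-0.15],[0,0,-0.15]],"jaw":[50,50,50,50,50,50,50,50]}'
```

```text
t: 6.75
ee_pos: [623.3, -27.1, 185.5]
orientation: [[0.992, 0.125, 0.0], [0.125, -0.992, -0.0], [0.0, 0.0, -1.0]]
force: [0.2, 0.1, -2.1]
finger_gap: 53.2
grasp_force: 73.8
```

```bash
python3 -m pendant '{"delta_pos":[[0.15,0,0.06],[0.3,0,0.06],[0.4,0,0.06],[0.45,0,0.06],[0.5,0,0.06],[0.55,0,0.06],[0.55,0,0.06],[0.55,0,0.06]],"rotation":[[0,0,0],[0,0,0],[0,0,0],[0,0,0],[0,0,0],[0,0,0],[0,0,0],[0,0,0]],"jaw":[50,50,50,50,50,50,50,50]}'
python3 - <<'E'
from h import *
c,f=K("wrist");im=manip.snapshot("wrist"); np.savez("w4.npz",R=c["R"],t=c["t"]); cv2.imwrite("pics/w4.png",im[:,:,::-1])
s=manip.snapshot("side"); cv2.imwrite("pics/s4.png",s[:,:,::-1])
g=cv2.cvtColor(im,cv2.COLOR_RGB2HSV).astype(int)
# plate's white top strip: low saturation, bright
for v0 in (0,):
    m=(g[:,:,1]<40)&(g[:,:,2]>190); ys,xs=np.where(m[60:200,270:350]); print(np.bincount(ys+60)[60:], )
E
```

```text
t: 7.75
ee_pos: [639.4, -25.0, 183.5]
orientation: [[0.992, 0.125, -0.0], [0.125, -0.992, -0.0], [-0.0, 0.0, -1.0]]
force: [-1.3, 0.2, -2.5]
finger_gap: 53.3
grasp_force: 73.8
[ 0  0  0  0  0  0  0  0  0  0  0  0  0  0  0  0  0  0  0  0  0  0  0  0
  0  0  0  0  0  0  0  0  0  0  0  0  0  0  0  0  0  0  2  4  5  5  5  5
  5  5  5  5  5  5  5  5  5  5  5  5  5  5  5  5  5  5  2  2  2  0  0  0
  0  0  0  0  0  0  0  0  0  0  0  0  0  0  0  0  0  0  0  0  0  0  0  0
  0  0  0  0  0  0  0 67 68 68 68 68 68 67 54]
```

Run:
```python
from h import *
for n in ("w3","w4"):
    im=cv2.imread(f"pics/{n}.png"); g=cv2.cvtColor(im,cv2.COLOR_BGR2HSV).astype(int)
    m=((g[:,:,1]<45)&(g[:,:,2]>170)).astype(np.uint8); m[210:]=0
    k,l,st,ce=cv2.connectedComponentsWithStats(m)
    for s in st[1:]:
        if s[4]>60 and 240<s[0]<360: print(n,s, wz(n+".npz",s[0],s[1]+s[3],70),wz(n+".npz",s[0]+s[2],s[1]+s[3],70))
```

```text
w3 [ 278   27   62   37 1220] [727.8  11.2  70. ] [732.9 -41.   70. ]
w3 [344  38   8  24 178] [735.1 -44.1  70. ] [736.  -50.9  70. ]
w3 [267  41   6  23 131] [727.2  20.6  70. ] [727.5  15.5  70. ]
w3 [323  83   4  37 124] [683.  -31.8  70. ] [683.4 -35.3  70. ]
w3 [293  84   4  50 157] [668.3  -7.4  70. ] [668.7 -10.9  70. ]
w3 [279 137  63   9 445] [656.7   3.8  70. ] [662.3 -50.7  70. ]
w4 [ 282   40   69   42 1673] [727.4  11.5  70. ] [733.9 -40.4  70. ]
w4 [269  53   8  27 197] [728.   21.6  70. ] [728.5  15.5  70. ]
w4 [355  52   8  28 198] [736.  -43.2  70. ] [736.9 -49.3  70. ]
w4 [298 102   4  29  95] [691.   -5.1  70. ] [691.3  -8.2  70. ]
w4 [331 103   4  24  86] [697.2 -29.9  70. ] [697.6 -33.   70. ]
w4 [282 162  69  10 556] [657.1   3.8  70. ] [664.  -50.5  70. ]
```

```bash
cat > plate.py <<'E'
import sys; from h import *
n=sys.argv[1]; c,f=K("wrist");im=manip.snapshot("wrist")[:,:,::-1].copy(); np.savez(n+".npz",R=c["R"],t=c["t"]); cv2.imwrite(f"pics/{n}.png",im)
cv2.imwrite(f"pics/s{n}.png",manip.snapshot("side")[:,:,::-1])
g=cv2.cvtColor(im,cv2.COLOR_BGR2HSV).astype(int)
m=((g[:,:,1]<45)&(g[:,:,2]>170)).astype(np.uint8); m[260:]=0
k,l,st,ce=cv2.connectedComponentsWithStats(m)
for i,s in enumerate(st):
    if i and 45<s[2]<90 and s[3]<20 and s[4]>200: print(s,wz(n+".npz",*ce[i],70))
E
python3 -m pendant '{"delta_pos":[[0.05,0,0],[0.1,0,0],[0.15,0,0],[0.2,0,0],[0.2,0,0],[0.2,0,0]],"rotation":[[0,0,0],[0,0,0],[0,0,0],[0,0,0],[0,0,0],[0,0,0]],"jaw":[50,50,50,50,50,50]}'
python3 plate.py w5
python3 - <<'E'
from h import *
for n in ("w3","w4"):
    im=cv2.imread(f"pics/{n}.png"); g=cv2.cvtColor(im,cv2.COLOR_BGR2HSV).astype(int)
    m=((g[:,:,1]<45)&(g[:,:,2]>170)).astype(np.uint8); m[210:]=0
    k,l,st,ce=cv2.connectedComponentsWithStats(m)
    for i,s in enumerate(st):
        if i and 45<s[2]<90 and s[3]<20 and s[4]>200: print(n,s, wz(n+".npz",*ce[i],70))
E
```

```text
t: 8.6
ee_pos: [645.4, -24.3, 183.5]
orientation: [[0.992, 0.125, -0.0], [0.125, -0.992, -0.0], [-0.0, 0.0, -1.0]]
force: [-0.3, -0.6, -1.9]
finger_gap: 53.1
grasp_force: 73.8
[282 165  68   9 499] [668.6 -20.9  70. ]
w3 [279 137  63   9 445] [664.3 -22.1  70. ]
w4 [282 162  69  10 556] [664.8 -21.7  70. ]
```

```bash
python3 -m pendant '{"delta_pos":[[-0.05,0,0],[-0.1,0,0],[-0.15,0,0],[-0.2,0,0],[-0.22,0,0],[-0.22,0,0.03],[-0.22,0,0.06],[-0.22,0,0.08],[-0.22,0,0.08],[-0.22,0,0.08]],"rotation":[[0,0,0],[0,0,0],[0,0,0],[0,0,0],[0,0,0],[0,0,0],[0,0,0],[0,0,0],[0,0,0],[0,0,0]],"jaw":[50,50,50,50,50,50,50,50,50,50]}'
python3 plate.py w6
```

```text
t: 9.95
ee_pos: [639.8, -25.0, 182.3]
orientation: [[0.992, 0.125, 0.002], [0.125, -0.992, 0.0], [0.002, 0.0, -1.0]]
force: [-1.7, -0.4, 6.0]
finger_gap: 53.1
grasp_force: 74.2
[282 164  69   9 571] [664.7 -22.1  70. ]
```

```bash
python3 -m pendant '{"delta_pos":[[0,0,-0.03],[0,0,-0.03],[0,0,-0.03],[0,0,-0.03],[0,0,-0.03],[0,0,-0.03],[0,0,-0.03],[0,0,-1],[0,0,-2.2],[0,0,-3.4],[0,0,-3.9],[0,0,-3.9],[0,0,-3.9]],"rotation":[[0,0,0],[0,0,0],[0,0,0],[0,0,0],[0,0,0],[0,0,0],[0,0,0],[0,0,0],[0,0,0],[0,0,0],[0,0,0],[0,0,0],[0,0,0]],"jaw":[52,54,57,60,66,85,85,85,85,85,85,85,85]}'
python3 plate.py w7
python3 - <<'E'
from h import *
cv2.imwrite("pics/z7.png",manip.snapshot("scene")[:,:,::-1])
w=cv2.imread("pics/w7.png"); s=cv2.imread("pics/sw7.png"); z=cv2.imread("pics/z7.png")
a=cv2.resize(w[60:260,220:420],(400,400)); b=cv2.resize(s[110:260,260:410],(400,400),interpolation=cv2.INTER_CUBIC)
cv2.imwrite("pics/v10.png",np.hstack([a,b]))
# difference w.r.t. original side image for a silhouette of the mill
E
```

```text
t: 11.68
ee_pos: [638.3, -25.2, 296.5]
orientation: [[0.992, 0.125, -0.002], [0.125, -0.992, -0.0], [-0.002, -0.0, -1.0]]
force: [1.1, 1.3, 0.1]
finger_gap: 85.0
grasp_force: 0.0
[293 143  47   6 241] [664.1 -21.8  70. ]
```

View pics/v10.png

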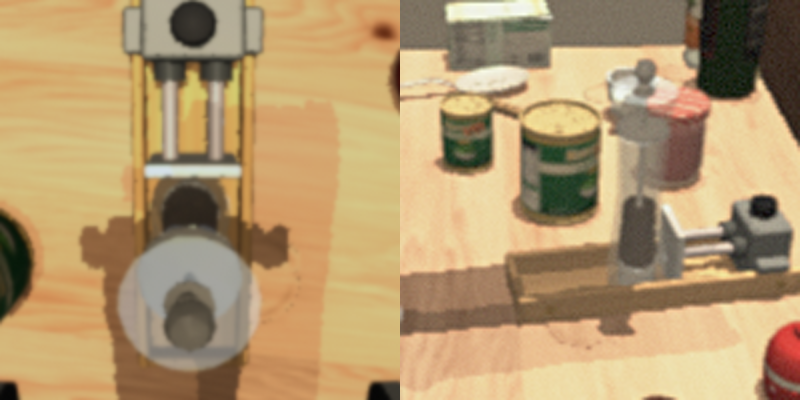

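The mill stands upright and released, base against the plate; in the side crop the ball is at (645,72) and the base at (638,275). From here on I use numbers only.

```bash
python3 - <<'E'
from h import *
print("ball w",wz("w7.npz",220+188/2,60+306/2,210),"ball s",onz("side",260+245*.375,110+72*.375,210).round(1), "ball top s",onz("side",260+245*.375,110+58*.375,220).round(1))
print("base front",onz("side",260+237*.375,110+286*.375,6).round(1))
p=lambda u,v,z:onz("side",200+u/3,125+v/3,z).round(0)
print("small base front",p(165,490,0),"ball top z120,150",p(143,283,120),p(143,283,150)); print("big ball top 300/330",p(68,22,300),p(68,22,330))
E
python3 -m pendant '{"delta_pos":[[-1,2,0],[-2,3.9,0],[-3,5.8,0],[-4,7.7,0],[-4.86,9.5,0],[-4.86,9.5,0],[-4.86,9.5,0],[-4.86,9.5,0],[-4.86,9.5,0],[-4.86,9.5,0],[-4.86,9.5,0],[-4.86,9.5,1],[-4.86,9.5,2],[-4.86,9.5,2],[-4.86,9.5,2]],"rotation":[[0,0,0],[0,0,0],[0,0,0],[0,0,0],[0,0,0],[0,1,0],[0,2,0],[0,3,0],[0,4,0],[0,5,0],[0,5.6,0],[0,5.6,0],[0,5.6,0],[0,5.6,0],[0,5.6,0]],"jaw":[85,85,85,85,85,85,85,85,85,85,85,85,85,85,85]}'
python3 - <<'E'
from h import *
c,f=K("wrist");im=manip.snapshot("wrist"); np.savez("w8.npz",R=c["R"],t=c["t"]); cv2.imwrite("pics/w8.png",im[:,:,::-1]); cv2.imwrite("pics/s8.png",manip.snapshot("side")[:,:,::-1])
print(manip.get_obs()["joint_positions"].round(1) if hasattr(manip.get_obs()["joint_positions"],"round") else manip.get_obs()["joint_positions"])
print("jar top expect",proj(c,f,[606,-316.5,105],True),"base",proj(c,f,[606,-316.5,0],True))
E
```

```text
ball w [634.6 -24.7 210. ] ball s [633.9 -20.2 210. ] ball top s [634.1 -14.9 220. ]
base front [636.5 -34.1   6. ]
small base front [ 423. -253.    0.] ball top z120,150 [ 414. -191.  120.] [ 419. -234.  150.]
big ball top 300/330 [ 387. -194.  300.] [ 399. -264.  330.]
t: 13.7
ee_pos: [530.3, -326.2, 238.9]
orientation: [[0.704, 0.125, 0.699], [0.089, -0.992, 0.088], [0.705, 0.0, -0.709]]
force: [0.7, -0.3, -0.1]
finger_gap: 84.9
grasp_force: 0.0
[ 70.   20.8 -31.7 118.3 -61.8  25.2  13.2]
jar top expect (np.float64(315.4006059456888), np.float64(226.00315278884094)) base (np.float64(315.60660961724295), np.float64(256.39192556326145))
```

Run:
```python
from h import *
im=cv2.imread("pics/w8.png"); g=cv2.cvtColor(im,cv2.COLOR_BGR2HSV)
m=((g[:,:,0]>95)&(g[:,:,0]<135)&(g[:,:,1]>70)).astype(np.uint8)
k,l,st,ce=cv2.connectedComponentsWithStats(m)
print([(s.tolist(),c.round(1).tolist(),wz("w8.npz",*c,105).tolist()) for s,c in zip(st[1:],ce[1:]) if s[4]>30])
m=(g[:,:,2]<100).astype(np.uint8); k,l,st,ce=cv2.connectedComponentsWithStats(m)
print([(s.tolist(),c.round(1).tolist(),wz("w8.npz",*c,105).tolist()) for s,c in zip(st[1:],ce[1:]) if s[4]>80])
for v in (200,210,215,220,225,230,235,240):
    r=g[v,270:360]; d=np.where((r[:,2]<150))[0]; print(v,(d.min()+270,d.max()+270) if len(d) else None)
im=cv2.imread("pics/s8.png"); g=cv2.cvtColor(im,cv2.COLOR_BGR2HSV)
m=((g[:,:,0]>95)&(g[:,:,0]<135)&(g[:,:,1]>70)).astype(np.uint8); k,l,st,ce=cv2.connectedComponentsWithStats(m)
print([(s.tolist(),onz("side",*c,105).round(1).tolist()) for s,c in zip(st[1:],ce[1:]) if s[4]>10 and 330<c[0]<380 and 250<c[1]<300])
```

```text
[([303, 216, 24, 23, 269], [314.5, 227.1], [604.8, -315.8, 105.0])]
[([0, 0, 640, 400, 120165], [385.2, 211.1], [630.2, -383.8, 105.0]), ([380, 0, 17, 17, 180], [387.7, 8.9], [1042.0, -395.6, 105.0]), ([333, 36, 33, 20, 246], [348.8, 43.3], [905.7, -329.6, 105.0]), ([123, 114, 16, 17, 191], [130.5, 121.9], [720.3, -45.4, 105.0]), ([118, 117, 48, 48, 750], [142.0, 140.5], [689.8, -82.1, 105.0]), ([314, 135, 52, 19, 455], [339.3, 145.2], [704.8, -330.8, 105.0]), ([224, 153, 34, 19, 168], [242.9, 165.4], [665.5, -229.4, 105.0]), ([93, 173, 37, 38, 810], [111.3, 192.2], [612.9, -69.4, 105.0]), ([131, 177, 27, 106, 468], [141.7, 236.7], [567.2, -136.2, 105.0]), ([19, 187, 54, 61, 1413], [50.2, 218.7], [562.4, 25.4, 105.0]), ([94, 213, 17, 57, 247], [101.7, 242.4], [550.7, -83.1, 105.0]), ([296, 215, 32, 25, 270], [313.3, 226.6], [605.2, -314.6, 105.0]), ([296, 229, 39, 25, 325], [315.0, 245.1], [586.7, -318.6, 105.0]), ([0, 243, 22, 36, 555], [10.0, 262.3], [486.3, 86.3, 105.0]), ([300, 254, 17, 16, 103], [310.3, 263.3], [568.6, -316.6, 105.0])]
200 None
210 (np.int64(311), np.int64(319))
215 (np.int64(302), np.int64(329))
220 (np.int64(298), np.int64(359))
225 (np.int64(296), np.int64(334))
230 (np.int64(296), np.int64(334))
235 (np.int64(296), np.int64(334))
240 (np.int64(297), np.int64(333))
[([352, 261, 12, 9, 46], [606.7, -315.8, 105.0])]
```

```bash
python3 -m pendant '{"delta_pos":[[-0.9,0,0],[-1.85,-0.03,0],[-1.85,-0.03,0.8],[-1.85,-0.03,1.8],[-1.85,-0.03,2.8],[-1.85,-0.03,3.8],[-1.85,-0.03,4.8],[-1.85,-0.03,5.3],[-1.85,-0.03,5.5],[-1.85,-0.03,5.5],[-1.85,-0.03,5.5],[-1.85,-0.03,5.5],[-1.85,-0.03,5.5],[-1.85,-0.03,5.5],[-1.85,-0.03,5.5],[-1.85,-0.03,5.5],[-1.85,-0.03,5.5]],"rotation":[[0,0,0],[0,0,0],[0,0,0],[0,0,0],[0,0,0],[0,0,0],[0,0,0],[0,0,0],[0,0,0],[0,0,0],[0,0,0],[0,0,0],[0,0,0],[0,0,0],[0,0,0],[0,0,0],[0,0,0]],"jaw":[85,85,85,85,85,85,85,85,85,85,35,35,35,35,35,35,35]}' 50
```

```text
t: 15.92
ee_pos: [608.9, -329.7, 95.5]
orientation: [[0.718, 0.146, 0.681], [0.091, -0.989, 0.116], [0.69, -0.021, -0.723]]
force: [-0.2, -0.6, 6.1]
finger_gap: 40.6
grasp_force: 49.1
```

Run:
```python
from h import *
o=manip.get_obs(); print(np.round(o["joint_positions"],1),np.round(o["ft_torque"],2),np.round(o["force"],1))
c,f=K("wrist");im=manip.snapshot("wrist"); np.savez("w9.npz",R=c["R"],t=c["t"]); cv2.imwrite("pics/w9.png",im[:,:,::-1]); s=manip.snapshot("side"); cv2.imwrite("pics/s9.png",s[:,:,::-1])
print("cap expect at tcp",proj(c,f,[608,-329.7,105],True))
for n,im in(("w",im),("s",s)):
    g=cv2.cvtColor(im,cv2.COLOR_RGB2HSV); m=((g[:,:,0]>95)&(g[:,:,0]<135)&(g[:,:,1]>70)).astype(np.uint8); k,l,st,ce=cv2.connectedComponentsWithStats(m)
    print(n,[(q.tolist(),cc.round(1).tolist()) for q,cc in zip(st[1:],ce[1:]) if q[4]>15])
print("z105 side pt of 606,-329",proj(*K("side"),[606,-329,105]),proj(*K("side"),[606,-329,0]))
```

```text
[ 68.4  42.6 -41.4 114.3 -75.5   6.8  34.1] [-0.06  0.07  0.04] [-0.2 -0.6  6.1]
cap expect at tcp (np.float64(313.96147056818313), np.float64(267.69694033979044))
w [([628, 225, 7, 14, 29], [630.8, 231.7]), ([294, 234, 52, 52, 1487], [319.7, 259.3]), ([338, 241, 8, 12, 17], [341.5, 246.6]), ([294, 263, 11, 17, 45], [298.5, 271.2]), ([629, 264, 10, 7, 19], [633.8, 266.8]), ([607, 295, 12, 8, 27], [612.6, 299.4]), ([613, 301, 9, 13, 39], [617.6, 306.6]), ([599, 305, 10, 9, 26], [603.3, 309.2]), ([603, 304, 11, 18, 54], [608.1, 313.3]), ([583, 318, 13, 12, 49], [589.0, 323.3]), ([546, 326, 76, 74, 886], [579.5, 359.8]), ([582, 328, 22, 16, 83], [594.3, 333.8]), ([601, 328, 12, 10, 30], [606.5, 332.4]), ([556, 346, 8, 12, 37], [560.0, 350.9]), ([549, 348, 6, 7, 18], [551.3, 350.6]), ([548, 353, 9, 8, 19], [552.3, 357.4]), ([595, 357, 9, 9, 18], [599.0, 360.3]), ([591, 361, 17, 15, 45], [598.8, 368.4]), ([550, 362, 8, 7, 18], [552.5, 364.8]), ([611, 364, 8, 8, 20], [614.7, 368.2]), ([606, 371, 13, 12, 46], [611.0, 375.5]), ([585, 381, 8, 6, 17], [588.6, 383.5]), ([596, 380, 12, 13, 40], [602.0, 385.9]), ([609, 382, 14, 14, 57], [614.9, 387.0]), ([571, 385, 16, 15, 65], [579.0, 392.2]), ([624, 386, 13, 13, 55], [628.6, 392.6]), ([594, 394, 13, 6, 29], [599.6, 396.6])]
s [([455, 78, 24, 39, 169], [465.5, 98.1]), ([466, 95, 29, 42, 217], [479.5, 115.3]), ([518, 114, 4, 11, 20], [519.3, 118.8]), ([501, 120, 19, 21, 117], [509.6, 131.0]), ([488, 136, 17, 23, 123], [495.5, 146.8]), ([358, 266, 12, 9, 38], [364.1, 269.7])]
z105 side pt of 606,-329 (np.float64(358.1796894063107), np.float64(270.46888855211927)) (np.float64(354.3505590481811), np.float64(313.7966329835509))
```

```bash
cat > kin.py <<'E'
import numpy as np, itertools
from scipy.spatial.transform import Rotation as Rn
from scipy.optimize import least_squares
def rot(a,d): return Rn.from_euler(a,d,degrees=True).as_matrix()
def fk(q,p,s):
    # p: c0, base xyz(z), L1, e1(x), L2, e2(x), w(x), L, tx, ty, c7
    c0,h,b,L1,e1,L2,e2,w,L,c7=p
    R=rot('z',s[0]*q[0]+c0); X=np.array([0,0,h]); X=X+R@[b,0,0]
    R=R@rot('y',q[1])@rot('z',s[1]*q[2]); X=X+R@[e1,0,L1]
    R=R@rot('y',q[3]); X=X+R@[e2,0,0]
    R=R@rot('z',s[2]*q[4]); X=X+R@[0,0,L2]
    R=R@rot('y',q[5])@rot('z',0); X=X+R@[w,0,L]
    R=R@rot('z',s[3]*q[6]+c7); return X,R
E
cat > fit.py <<'E'
from kin import *; import pickle
D=[([66.371,24.895,1.432,90.138,-.665,64.973,-4.303],[190.519,-595.267,248.323],[[.952,.305,0],[.305,-.952,.001],[0,-.001,-1]]),
([25.0193,16.4919,-8.6486,95.3663,2.6453,68.3364,-68.3519],[505.73,-224.11,299.36],[[.995,.103,0],[.103,-.995,0],[0,0,-1]]),
([70.,20.8,-31.7,118.3,-61.8,25.2,13.2],[530.3,-326.2,238.9],[[.704,.125,.699],[.089,-.992,.088],[.705,0,-.709]]),
([68.4,42.6,-41.4,114.3,-75.5,6.8,34.1],[608.9,-329.7,95.5],[[.718,.146,.681],[.091,-.989,.116],[.69,-.021,-.723]])]
best=None
for s in itertools.product((1,-1),repeat=4):
  for c0 in(0,90,180,-90):
   for c7 in(0,90,180,-90):
    def res(p):
        r=[]
        for q,x,R in D:
            X,Q=fk(q,p,s); r+=list((X-x)/3)+list(((Q-np.array(R))*100).ravel())
        return r+list(np.array(p)[[2,4,6,7]]*.01)
    z=least_squares(res,[c0,250,0,400,0,400,0,0,250,c7],max_nfev=15)
    if best is None or z.cost<best[0]: best=(z.cost,s,z.x); 
c,s,p=best
pickle.dump((s,p),open("kin.pkl","wb")); print(c,s,p.round(1))
for q,x,R in D:
    X,Q=fk(q,p,s); print((X-x).round(1),np.abs(Q-R).max().round(3))
E
python3 fit.py
```

```text
72.79035064998709 (-1, -1, -1, -1) [ -4.  248.5   3.8 582.   -4.9 452.5  32.1  17.2 310.8  86.6]
[ 9.   4.6 -1.1] 0.009
[ 6.6 13.   1. ] 0.009
[-1.   1.1 -5. ] 0.05
[ 1.4 -2.8  5.1] 0.047
```

```bash
cat > ik.py <<'E'
from kin import *; import pickle
s,p=pickle.load(open("kin.pkl","rb"))
lo=np.array([-149,-25,-72,5,-75,7.5,-156.]);hi=np.array([149,119,75,147,255,114,156.])
def ik(X,R,seeds):
    best=(1e9,None)
    for q0 in seeds:
        f=lambda q:np.r_[(fk(q,p,s)[0]-X)/5,((fk(q,p,s)[1]-R)*40).ravel()]
        z=least_squares(f,np.clip(q0,lo+1,hi-1),bounds=(lo,hi),max_nfev=60)
        if z.cost<best[0]: best=(z.cost,z.x)
    return best
def Rt(yaw,tilt,flip=0): return rot('z',yaw)@rot('y',-tilt)@np.array([[1,0,0],[0,-1,0],[0,0,-1]])@rot('z',flip)
seeds=[[30,25,0,100,0,40,-60],[10,30,-10,110,10,20,-80],[68,40,-40,114,-70,10,30],[-30,30,40,110,60,20,-100]]
if __name__=="__main__":
    for nm,pos,yaw in (("jar lane",[588,-32,82],7.2),("jar lane z92",[588,-32,92],7.2),("tin lane",[554,-36,54],7.2),("tin lane high",[540,-38,90],7.2)):
        for t in (20,25,30,35,40,45):
            c,q=ik(np.array(pos,float),Rt(yaw,t),seeds); print(nm,t,round(c,2),q.round(0))
E
python3 ik.py
```

```text
jar lane 20 0.0 [  4.  27.  -2. 118. -12.  16. -69.]
jar lane 25 0.0 [ 11.  27. -11. 121.  -4.   8. -76.]
jar lane 30 1.93 [  23.   29.  -29.  124.   76.    8. -156.]
jar lane 35 19.26 [  28.   29.  -33.  124.   78.    8. -156.]
jar lane 40 53.97 [  33.   30.  -39.  124.   81.    8. -156.]
jar lane 45 104.87 [  39.   32.  -45.  124.   84.    8. -156.]
jar lane z92 20 0.0 [  4.  26.  -3. 117. -10.  17. -71.]
jar lane z92 25 0.0 [  9.  26.  -9. 121. -11.   9. -70.]
jar lane z92 30 0.73 [  23.   28.  -29.  125.   76.    8. -156.]
jar lane z92 35 14.88 [  28.   28.  -34.  125.   78.    8. -156.]
jar lane z92 40 46.53 [  33.   29.  -39.  125.   80.    8. -156.]
jar lane z92 45 94.59 [  40.   30.  -45.  125.   83.    8. -156.]
tin lane 20 0.0 [  1.  28.   3. 123. -36.  11. -45.]
tin lane 25 0.55 [  20.   30.  -25.  127.   76.    8. -156.]
tin lane 30 13.83 [  25.   30.  -30.  127.   78.    8. -156.]
tin lane 35 44.36 [  30.   31.  -35.  127.   80.    8. -156.]
tin lane 40 91.07 [  37.   32.  -41.  127.   83.    8. -156.]
tin lane 45 152.23 [  44.   34.  -47.  127.   87.    8. -156.]
tin lane high 20 0.0 [ 15.  24. -16. 123.  10.  14. -90.]
tin lane high 25 0.0 [  8.  23.  -4. 127. -44.   8. -35.]
tin lane high 30 4.11 [  28.   26.  -33.  129.   77.    8. -156.]
tin lane high 35 24.61 [  34.   26.  -39.  129.   79.    8. -156.]
tin lane high 40 61.57 [  41.   27.  -45.  129.   82.    8. -156.]
tin lane high 45 113.7 [  48.   29.  -52.  129.   85.    8. -156.]
```

```bash
python3 -m pendant '{"delta_pos":[[0,0,0],[0,0,0],[0,0,0],[0,0,0],[0,0,-0.3],[0,0,-0.8],[0,0,-1.6],[0,0,-2.6],[0,0,-3.6],[0,0,-4.6],[0,0,-4.6],[0,0,-4.6],[0,0,-4.6]],"rotation":[[0,0,0],[0,0,0],[0,0,0],[0,0,0],[0,0,0],[0,0,0],[0,0,0],[0,0,0],[0,0,0],[0,-0.5,0],[0,-1.5,0],[0,-2.5,0],[0,-2.5,0]],"jaw":[42,45,60,85,85,85,85,85,85,85,85,85,85]}'
python3 - <<'E'
from h import *
from ik import *
o=manip.get_obs(); print(np.round(o["joint_positions"],1), o["ee_pos"].round(1) if hasattr(o["ee_pos"],"round") else o["ee_pos"],np.round(o["orientation"],3).tolist())
c,f=K("wrist");im=manip.snapshot("wrist"); np.savez("w10.npz",R=c["R"],t=c["t"]); cv2.imwrite("pics/w10.png",im[:,:,::-1]); s_=manip.snapshot("side"); cv2.imwrite("pics/s10.png",s_[:,:,::-1])
for n,i in(("w",im),("s",s_)):
    g=cv2.cvtColor(i,cv2.COLOR_RGB2HSV); m=((g[:,:,0]>95)&(g[:,:,0]<135)&(g[:,:,1]>70)).astype(np.uint8); k,l,st,ce=cv2.connectedComponentsWithStats(m)
    for q,cc in zip(st[1:],ce[1:]):
        if q[4]>25 and cc[1]<300: print(n,q.tolist(),cc.round(1).tolist(), wz("w10.npz",*cc,105) if n=="w" else onz("side",*cc,105).round(1))
for nm,pos,yaw in (("jar",[612,-328,85],7.2),("jar",[612,-328,85],-20),("jar",[612,-328,200],7.2),("jar",[612,-328,200],-20),("tin",[486,212,50],7.2),("tin",[486,212,50],25)):
    for t in(15,22):
        c,q=ik(np.array(pos,float),Rt(yaw,t),seeds); print(nm,yaw,t,round(c,2),q.round(0))
E
```

```text
t: 17.65
ee_pos: [517.9, -343.0, 197.0]
orientation: [[0.906, 0.153, 0.395], [0.133, -0.988, 0.079], [0.403, -0.019, -0.915]]
force: [-0.1, 0.8, 0.4]
finger_gap: 85.0
grasp_force: 0.0
[ 40.6  21.3  -2.8 108.8 -28.4  37.5 -22.3] [ 517.9 -343.   197. ] [[0.906, 0.153, 0.395], [0.133, -0.988, 0.079], [0.403, -0.019, -0.915]]
w [487, 50, 26, 24, 159] [498.6, 61.4] [ 723.  -493.3  105. ]
w [508, 57, 20, 10, 45] [517.5, 61.2] [ 731.8 -518.   105. ]
w [528, 66, 11, 8, 32] [533.2, 69.4] [ 728.8 -538.7  105. ]
w [520, 68, 9, 9, 27] [525.2, 72.6] [ 720.6 -526.6  105. ]
w [499, 71, 16, 9, 42] [506.6, 74.6] [ 709.9 -501.8  105. ]
w [549, 72, 13, 11, 35] [555.4, 77.1] [ 730.5 -571.7  105. ]
w [532, 81, 22, 15, 88] [542.7, 88.7] [ 708.5 -549.2  105. ]
w [490, 85, 23, 11, 66] [498.8, 89.9] [ 689.1 -490.8  105. ]
w [517, 88, 32, 20, 142] [529.6, 98.3] [ 691.1 -529.   105. ]
w [571, 88, 35, 24, 189] [586.5, 97.7] [ 721.4 -622.8  105. ]
w [548, 90, 16, 6, 38] [555.2, 92.9] [ 709.5 -567.8  105. ]
w [499, 93, 11, 10, 38] [503.8, 96.5] [ 683.5 -496.2  105. ]
w [491, 97, 12, 12, 36] [496.6, 101.9] [ 675.3
[... 3036 characters left out ...]

s [352, 261, 12, 9, 39] [357.7, 265.4] [ 607.1 -316.4  105. ]
jar 7.2 15 0.0 [ 31.  36.  -4.  98. -12.  36. -44.]
jar 7.2 22 0.0 [ 36.  35.  -7. 102. -23.  29. -32.]
jar -20 15 0.0 [ 24.  35.   2. 100.  -7.  31. -78.]
jar -20 22 0.0 [ 34.  34. -12. 105.   9.  20. -92.]
jar 7.2 15 0.0 [ 24.  28.   7.  93. -18.  49. -42.]
jar 7.2 22 0.0 [ 30.  27.   2.  97. -24.  42. -35.]
jar -20 15 0.0 [ 23.  27.   4.  95.  -6.  44. -80.]
jar -20 22 0.0 [ 28.  25.  -2. 100.  -5.  34. -80.]
tin 7.2 15 0.0 [ -36.   28.    6.  122.    7.   16. -119.]
tin 7.2 22 0.23 [ -39.   28.    7.  127.   41.    8. -156.]
tin 25 15 0.0 [-28.  28.   1. 123.  -5.  14. -87.]
tin 25 22 0.04 [-34.  28.  12. 129. -75.   8. -16.]
```

```bash
python3 -m pendant '{"delta_pos":[[0.8,-0.25,0.5],[1.51,-0.45,1.06],[1.51,-0.45,1.06],[1.45,-0.42,2],[1.39,-0.4,3],[1.33,-0.37,4],[1.27,-0.35,4.72],[1.27,-0.35,4.72],[1.27,-0.35,4.72],[1.27,-0.35,4.72]],"rotation":[[-0.1,-0.2,0.1],[-0.15,-0.4,0.14],[-0.15,-0.4,0.14],[-0.15,-0.4,0.14],[-0.15,-0.4,0.14],[-0.15,-0.4,0.14],[-0.15,-0.4,0.14],[-0.15,-0.4,0.14],[-0.15,-0.4,0.14],[-0.15,-0.4,0.14]],"jaw":[85,85,85,85,85,85,85,85,85,85]}'
```

```text
t: 19.0
ee_pos: [603.5, -320.1, 82.0]
orientation: [[0.93, 0.12, 0.347], [0.109, -0.993, 0.05], [0.35, -0.009, -0.937]]
force: [0.9, 0.2, 0.1]
finger_gap: 85.1
grasp_force: 0.0
```

```bash
python3 -m pendant '{"delta_pos":[[0.1,-0.12,0],[0.1,-0.12,0],[0.1,-0.12,0],[0.1,-0.12,0],[0.1,-0.12,0],[0.1,-0.12,0],[0.1,-0.12,0],[0.1,-0.12,0],[0.1,-0.12,0]],"rotation":[[0.07,0,0],[0.07,0,0],[0.07,0,0],[0.07,0,0],[0.07,0,0],[0.07,0,0],[0.07,0,0],[0.07,0,0],[0.07,0,0]],"jaw":[85,85,35,35,35,35,35,35,35]}' 40
python3 - <<'E'
from h import *
s=manip.snapshot("side"); g=cv2.cvtColor(s,cv2.COLOR_RGB2HSV); m=((g[:,:,0]>95)&(g[:,:,0]<135)&(g[:,:,1]>70)).astype(np.uint8); k,l,st,ce=cv2.connectedComponentsWithStats(m)
print([(q.tolist(),onz("side",*cc,105).round(1).tolist()) for q,cc in zip(st[1:],ce[1:]) if q[4]>8 and 330<cc[0]<400 and 230<cc[1]<330])
E
```

```text
t: 20.12
ee_pos: [605.8, -315.7, 81.8]
orientation: [[0.931, 0.124, 0.344], [0.109, -0.992, 0.061], [0.349, -0.019, -0.937]]
force: [0.6, -1.2, 0.3]
finger_gap: 40.2
grasp_force: 40.5
[([355, 301, 6, 8, 22], [591.7, -401.6, 105.0])]
```

```bash
python3 -m pendant '{"delta_pos":[[0.2,-0.01,-0.5],[0.4,-0.02,-1.1],[0.6,-0.03,-1.6],[0.7,-0.04,-1.87],[0.65,-0.8,-1.87],[0.6,-2,-1.87],[0.55,-3.4,-1.86],[0.5,-4.8,-1.86],[0.4,-6.2,-1.85],[0.35,-7.6,-1.84],[0.3,-8.7,-1.83],[0.27,-9.3,-1.83],[0.27,-9.49,-1.83],[0.27,-9.49,-1.83],[0.27,-9.49,-1.83]],"rotation":[[0,0,0],[0,0,0],[0,0,0],[0,0,0],[0,0,0],[0,0,0],[0,0,0],[0,0,0],[0,0,0],[0,0,0],[0,0,0],[0,0,0],[0,0,0],[0,0,0],[0,0,0]],"jaw":[35,35,35,35,35,35,35,35,35,35,35,35,35,35,35]}'
cat > look.py <<'E'
import sys; from h import *
n=sys.argv[1]; c,f=K("wrist");im=manip.snapshot("wrist"); np.savez(n+".npz",R=c["R"],t=c["t"]); cv2.imwrite(f"pics/{n}.png",im[:,:,::-1]); s=manip.snapshot("side"); cv2.imwrite(f"pics/s{n}.png",s[:,:,::-1])
o=manip.get_obs(); print(np.round(o["joint_positions"],1))
for w,i in(("w",im),("s",s)):
    g=cv2.cvtColor(i,cv2.COLOR_RGB2HSV); m=((g[:,:,0]>95)&(g[:,:,0]<135)&(g[:,:,1]>70)).astype(np.uint8); k,l,st,ce=cv2.connectedComponentsWithStats(m)
    for q,cc in zip(st[1:],ce[1:]):
        if q[4]>15 and (250<cc[0]<400) and cc[1]>100: print(w,q.tolist(),cc.round(1).tolist(),[(z,(wz(n+".npz",*cc,z) if w=="w" else onz("side",*cc,z).round(1))[:2].tolist()) for z in (111,165)])
E
python3 look.py w11
```

```text
t: 22.05
ee_pos: [559.3, -36.7, 141.5]
orientation: [[0.931, 0.122, 0.344], [0.108, -0.992, 0.06], [0.349, -0.019, -0.937]]
force: [0.1, -0.9, -0.9]
finger_gap: 40.1
grasp_force: 40.4
[ -4.9  18.    6.7 123.7 -18.2  19.2 -65.8]
w [285, 252, 60, 59, 1911] [314.6, 280.9] [(111, [547.4, -37.4]), (165, [559.7, -37.2])]
w [333, 258, 12, 17, 40] [339.0, 265.8] [(111, [557.9, -50.1]), (165, [566.9, -45.9])]
w [286, 288, 14, 18, 54] [292.1, 296.7] [(111, [536.2, -25.6]), (165, [551.9, -29.0])]
```

```bash
python3 -m pendant '{"delta_pos":[[0,-0.05,0],[-0.15,-0.04,0.4],[-0.3,-0.03,0.8],[-0.45,-0.03,1.2],[-0.55,-0.02,1.48],[-0.6,-0.02,1.6],[-0.62,-0.02,1.66],[-0.62,-0.02,1.66],[-0.62,-0.02,1.66]],"rotation":[[0,0,0],[0,0,0],[0,0,0],[0,0,0],[0,0,0],[0,0,0],[0,0,0],[0,0,0],[0,0,0]],"jaw":[35,35,35,35,35,35,35,35,35]}'
```

```text
t: 23.28
ee_pos: [559.1, -34.0, 88.6]
orientation: [[0.931, 0.124, 0.345], [0.11, -0.992, 0.061], [0.349, -0.019, -0.937]]
force: [-0.2, -0.2, -1.4]
finger_gap: 39.6
grasp_force: 40.4
```

```bash
python3 -m pendant '{"delta_pos":[[-0.01,0,0.03],[-0.01,0,0.03],[-0.01,0,0.03],[-0.01,0,0.03],[-0.01,0,0.03],[-0.01,0,0.03],[-0.01,0,0.03],[-0.01,0,-0.6],[-0.01,0,-1.6],[-0.01,0,-2.8],[-0.01,0,-4],[-0.01,0,-4],[-0.01,0,-4]],"rotation":[[0,0,0],[0,0,0],[0,0,0],[0,0,0],[0,0,0],[0,0,0],[0,0,0],[0,0,0],[0,0,0],[0,0,0],[0,0,0],[0,0,0],[0,0,0]],"jaw":[35,35,42,46,55,70,85,85,85,85,85,85,85]}'
python3 look.py w12
python3 - <<'E'
from h import *
# mill ball re-check in wrist and side views by expectation; tin by colour in side and wrist view
im=cv2.imread("pics/sw12.png"); g=cv2.cvtColor(im,cv2.COLOR_BGR2HSV)
m=((g[:,:,0]>38)&(g[:,:,0]<90)&(g[:,:,1]>70)&(g[:,:,2]<140)).astype(np.uint8); m=cv2.morphologyEx(m,cv2.MORPH_CLOSE,np.ones((3,3)))
k,l,st,ce=cv2.connectedComponentsWithStats(m)
for q,cc in zip(st[1:],ce[1:]):
    if q[4]>40 and q[0]<350: print("green",q.tolist(),cc.round(1).tolist())
E
```

```text
t: 24.9
ee_pos: [517.3, -41.0, 200.3]
orientation: [[0.931, 0.124, 0.344], [0.11, -0.992, 0.061], [0.349, -0.019, -0.937]]
force: [0.8, -0.6, 0.1]
finger_gap: 84.8
grasp_force: 0.0
[ -8.7   8.9  11.3 125.2 -13.4  26.7 -69.9]
w [301, 178, 31, 31, 489] [316.1, 192.8] [(111, [559.0, -34.7]), (165, [555.8, -36.1])]
green [277, 161, 17, 11, 133] [285.3, 166.4]
green [306, 161, 27, 10, 82] [318.3, 166.2]
green [313, 174, 21, 7, 55] [325.9, 176.6]
```

```bash
python3 -m pendant '{"delta_pos":[[-0.2,-1.5,0],[-0.5,-3.2,0],[-0.8,-5,0],[-1.1,-6.8,0.3],[-1.4,-8,0.8],[-1.56,-8.47,1.09],[-1.56,-8.47,1.09],[-1.56,-8.47,1.09],[-1.56,-8.47,1.09]],"rotation":[[-0.1,-0.1,0],[-0.14,-0.3,0],[-0.14,-0.3,0],[-0.14,-0.3,0],[-0.14,-0.3,0],[-0.14,-0.3,0],[-0.14,-0.3,0],[-0.14,-0.3,0],[-0.14,-0.3,0]],"jaw":[85,85,85,85,85,85,85,85,85]}'
python3 look.py w13
python3 - <<'E'
from h import *
im=cv2.imread("pics/w13.png"); g=cv2.cvtColor(im,cv2.COLOR_BGR2HSV)
d=np.load("w13.npz"); c,f=K("wrist"); c=dict(c,R=d["R"],t=d["t"])
print("exp top",proj(c,f,[486,212,72],True),"exp base",proj(c,f,[486,212,0],True), "edge",proj(c,f,[486,240.5,72],True),proj(c,f,[514.5,212,72],True))
m=((g[:,:,0]>38)&(g[:,:,0]<95)&(g[:,:,1]>60)&(g[:,:,2]<150)).astype(np.uint8); m=cv2.morphologyEx(m,cv2.MORPH_CLOSE,np.ones((3,3)))
k,l,st,ce=cv2.connectedComponentsWithStats(m)
for q,cc in zip(st[1:],ce[1:]):
    if q[4]>100: print("green",q.tolist(),cc.round(1).tolist())
e=cv2.Canny(cv2.GaussianBlur(cv2.cvtColor(im,cv2.COLOR_BGR2GRAY),(3,3),0),60,150)
h=cv2.HoughCircles(cv2.cvtColor(im,cv2.COLOR_BGR2GRAY),cv2.HOUGH_GRADIENT,1,30,param1=120,param2=22,minRadius=20,maxRadius=60)
print(None if h is None else h[0].round(1)[:8])
E
```

```text
t: 26.12
ee_pos: [454.0, 206.6, 158.7]
orientation: [[0.945, 0.116, 0.307], [0.11, -0.993, 0.036], [0.309, -0.001, -0.951]]
force: [-0.1, -0.1, -0.1]
finger_gap: 85.2
grasp_force: 0.0
[ -45.9   12.    10.4  128.3   15.7   24.9 -132.7]
exp top (np.float64(313.16969831055246), np.float64(200.7822710881975)) exp base (np.float64(313.94028181709945), np.float64(200.34806527492148)) edge (np.float64(275.2784125041655), np.float64(196.32956461819194)) (np.float64(317.6182108226562), np.float64(162.8115688383827))
green [69, 77, 16, 54, 352] [76.8, 103.0]
green [402, 128, 44, 24, 129] [415.2, 138.8]
green [386, 139, 16, 12, 104] [393.6, 144.6]
[[442.5  97.5  48.1]
 [298.5 204.5  35.5]
 [107.5 159.5  50.5]
 [551.5  54.5  58.3]
 [580.5 154.5  29.7]
 [609.5 319.5  29.2]
 [557.5  84.5  22.5]
 [420.5 124.5  48.3]]
```

Run:
```python
from h import *
im=cv2.imread("pics/w13.png"); gr=cv2.cvtColor(im,cv2.COLOR_BGR2GRAY)
for p2 in (18,26,32):
    h=cv2.HoughCircles(gr[130:275,230:390],cv2.HOUGH_GRADIENT,1,6,param1=100,param2=p2,minRadius=28,maxRadius=46)
    if h is not None:
        for u,v,r in h[0][:4]: u+=230;v+=130; a,b=wz("w13.npz",u-r,v,72),wz("w13.npz",u+r,v,72); print(p2,u,v,r,wz("w13.npz",u,v,72),"dia",np.linalg.norm(a-b).round(1))
hsv=cv2.cvtColor(im,cv2.COLOR_BGR2HSV)
for v in (190,204,218): print([tuple(hsv[v,u]) and "%d,%d,%d"%tuple(hsv[v,u]) for u in range(255,350,5)])
```

```text
18 299.5 203.5 34.4 [482.8 221.9  72. ] dia 51.5
18 297.5 197.5 28.6 [487.1 223.9  72. ] dia 42.8
18 296.5 209.5 30.0 [478.1 223.6  72. ] dia 44.9
18 305.5 205.5 30.8 [481.9 217.3  72. ] dia 45.9
26 299.5 203.5 34.4 [482.8 221.9  72. ] dia 51.5
26 297.5 197.5 28.6 [487.1 223.9  72. ] dia 42.8
26 296.5 209.5 30.0 [478.1 223.6  72. ] dia 44.9
26 305.5 205.5 30.8 [481.9 217.3  72. ] dia 45.9
32 299.5 203.5 34.4 [482.8 221.9  72. ] dia 51.5
32 305.5 205.5 30.8 [481.9 217.3  72. ] dia 45.9
32 298.5 209.5 32.7 [478.3 222.1  72. ] dia 48.9
['20,109,201', '20,109,201', '22,110,201', '22,147,120', '30,117,201', '33,113,209', '34,111,213', '33,109,211', '34,105,212', '33,113,210', '33,111,211', '34,108,212', '30,118,196', '29,117,201', '31,115,190', '24,139,196', '26,116,197', '20,109,201', '20,109,201']
['19,114,201', '18,115,201', '27,130,129', '25,129,201', '34,113,213', '34,109,213', '34,110,213', '34,102,213', '34,104,213', '34,102,213', '34,98,213', '34,103,213', '34,108,212', '33,105,209', '32,107,207', '30,115,201', '25,143,137', '19,113,201', '20,109,201']
['20,110,200', '20,110,201', '25,108,201', '27,128,161', '24,137,201', '32,114,208', '30,112,201', '34,111,213', '34,109,212', '34,108,212', '33,105,208', '34,107,213', '33,107,209', '34,110,213', '33,109,209', '22,142,192', '31,115,193', '19,110,201', '19,113,201']
```

Run:
```python
from h import *
im=cv2.imread("pics/w13.png"); hsv=cv2.cvtColor(im,cv2.COLOR_BGR2HSV)
m=((hsv[:,:,0]>=26)&(hsv[:,:,0]<=40)).astype(np.uint8); m=cv2.morphologyEx(m,cv2.MORPH_OPEN,np.ones((3,3)))
k,l,st,ce=cv2.connectedComponentsWithStats(m); i=l[204,305]; q=st[i]; print(q,ce[i].round(1))
x,y=q[0]+q[2]/2-.5,q[1]+q[3]/2-.5
def rr(n,u,v):
    c,f=K("wrist"); d=np.load(n); return ray(dict(c,R=d["R"],t=d["t"]),f,u,v,True)
c,f=K("side"); R=[rr("w13.npz",x,y),rr("w1.npz",39.3,161.8),ray(c,f,285,150.6)]
A=np.zeros((3,3));b=np.zeros(3)
for sel in ((0,1),(0,2),(1,2),(0,1,2)):
    A[:]=0;b[:]=0
    for j in sel:
        o,d=R[j]; d=d/np.linalg.norm(d); P=np.eye(3)-np.outer(d,d); A+=P; b+=P@o
    print(sel,np.linalg.solve(A,b).round(1))
print(R[0][0])
```

```text
[ 267  168   66   72 3118] [299.6 202.9]
(0, 1) [482.2 222.   67.4]
(0, 2) [484.2 222.3  63.5]
(1, 2) [483.6 222.1  65.3]
(0, 1, 2) [483.3 222.3  65.2]
[487.6208335  209.77461245 301.88759695]
```

```bash
python3 -m pendant '{"delta_pos":[[-0.14,-0.4,0],[-0.14,-0.4,0.8],[-0.14,-0.4,1.8],[-0.14,-0.4,2.8],[-0.14,-0.4,3.5],[-0.14,-0.4,3.83],[-0.14,-0.4,3.83],[-0.14,-0.4,3.83],[-0.14,-0.4,3.83]],"rotation":[[0,0,0],[0,0,0],[0,0,0],[0,0,0],[0,0,0],[0,0,0],[0,0,0],[0,0,0],[0,0,0]],"jaw":[85,85,85,85,85,85,85,85,85]}'
python3 -c "
from h import *
print(np.round(manip.get_obs()['joint_positions'],1))"
```

```text
t: 27.35
ee_pos: [483.7, 223.6, 48.7]
orientation: [[0.944, 0.117, 0.308], [0.111, -0.993, 0.038], [0.31, -0.001, -0.951]]
force: [-0.4, -0.3, -0.7]
finger_gap: 85.0
grasp_force: 0.0
[ -46.3   27.2   12.9  129.7   19.2    8.2 -137.5]
```

```bash
python3 -m pendant '{"delta_pos":[[0,0,0],[0,0,0],[0,0,0],[0,0,0],[0,0,0],[0,0,0],[0.1,0,-0.3],[0.3,0,-0.95],[0.55,0,-1.7],[0.62,0,-1.9],[0.62,0,-1.9]],"rotation":[[0,0,0],[0,0,0],[0,0,0],[0,0,0],[0,0,0],[0,0,0],[0,0,0],[0,0,0],[0,0,0],[0,0,0],[0,0,0]],"jaw":[50,50,50,50,50,50,50,50,50,50,50]}' 50
python3 -c "
from h import *
print(np.round(manip.get_obs()['joint_positions'],1))"
```

```text
t: 28.72
ee_pos: [483.6, 223.3, 108.1]
orientation: [[0.944, 0.117, 0.307], [0.111, -0.993, 0.037], [0.31, -0.001, -0.951]]
force: [0.0, -0.4, -1.8]
finger_gap: 55.9
grasp_force: 53.5
[ -43.6   20.     9.1  126.9   17.7   18.1 -134.8]
```

```bash
python3 -m pendant '{"delta_pos":[[0,0.4,0],[0,1.3,0],[0,2.6,0],[-0.1,4,0],[-0.1,5.4,0],[-0.15,6.8,-0.05],[-0.2,8,-0.07],[-0.2,8.7,-0.07],[-0.2,8.89,-0.07],[-0.2,8.89,-0.07],[-0.2,8.89,-0.07]],"rotation":[[0,0,0],[0,0,0],[0,0,0],[0,0,0],[0,0,0],[0,0,0],[0,0,0],[0,0,0],[0,0,0],[0,0,0],[0,0,0]],"jaw":[50,50,50,50,50,50,50,50,50,50,50]}'
python3 look.py w14
python3 - <<'E'
from h import *
a=np.radians(7.2); ex=np.array([np.cos(a),np.sin(a)]); ey=np.array([-np.sin(a),np.cos(a)]); o=np.array([605.2,-30.])
from scipy.signal import find_peaks
for n in ("w12","w14"):
    d=np.load(n+".npz"); c,f=K("wrist"); c=dict(c,R=d["R"],t=d["t"]); im=cv2.imread(f"pics/{n}.png")
    hsv=cv2.cvtColor(im,cv2.COLOR_BGR2Lab).astype(np.float32)
    def prof(pts):
        P=np.array([proj(c,f,q,True) for q in pts],np.float32); v=cv2.remap(hsv,P[:,:1],P[:,1:],cv2.INTER_LINEAR)[:,0]
        g=np.linalg.norm(v[3:]-v[:-3],axis=1); return g
    for x in (-75,-70,-65,-10,0,10,20):
        ys=np.arange(-50,50.1,.5); g=prof([[*(o+ex*x+ey*y),28] for y in ys]); pk,_=find_peaks(g,height=12,distance=4)
        print(n,"x",x,[(float(ys[k]+.75),int(g[k])) for k in pk if abs(ys[k])>24])
    for y in (-25,-15,15,25):
        xs=np.arange(-105,-55,.5); g=prof([[*(o+ex*x+ey*y),26] for x in xs]); pk,_=find_peaks(g,height=12,distance=4); print(n,"y",y,[(float(xs[k]+.75),int(g[k])) for k in pk])
E
```

```text
t: 30.1
ee_pos: [508.3, -41.2, 107.6]
orientation: [[0.944, 0.119, 0.307], [0.113, -0.993, 0.037], [0.309, -0.001, -0.951]]
force: [0.1, 0.4, -2.1]
finger_gap: 56.4
grasp_force: 53.6
[ 10.2  18.8 -12.3 128.9   8.   14.9 -91.4]
w [289, 135, 51, 52, 1465] [314.0, 160.7] [(111, [559.0, -34.7]), (165, [552.4, -36.0])]
w [331, 141, 9, 13, 21] [335.2, 146.8] [(111, [566.6, -43.6]), (165, [557.1, -41.4])]
w [289, 167, 11, 16, 38] [293.8, 174.3] [(111, [551.7, -26.4]), (165, [548.0, -30.9])]
w12 x -75 [(-38.75, 17), (-36.25, 21), (-30.75, 61), (-28.75, 73), (29.25, 67), (31.75, 56), (37.75, 22), (39.75, 13)]
w12 x -70 [(-38.75, 19), (-36.25, 21), (-30.75, 59), (-28.75, 73), (28.75, 60), (31.75, 65), (37.25, 21), (39.75, 16)]
w12 x -65 [(-38.75, 18), (-36.25, 23), (-31.25, 58), (-28.75, 66), (28.75, 65), (31.75, 61), (37.25, 25), (39.75, 16)]
w12 x -10 [(-39.25, 30), (-36.75, 18), (-31.25, 63), (-28.75, 71), (28.75, 26), (31.75, 62), (37.25, 23), (39.75, 22)]
w12 x 0 [(-39.25, 32), (-36.75, 25), (-31.25, 64), (-28.75, 70), (28.25, 22), (32.25, 65), (37.75, 24), (40.25, 23)]
w12 x 10 [(-39.25,
[... 1121 characters left out ...]
30.75, 95), (-27.25, 78), (26.25, 12), (28.25, 56), (33.75, 64), (37.25, 22), (39.25, 28)]
w14 x 20 [(-38.75, 29), (-36.75, 12), (-31.25, 69), (-28.25, 90), (25.75, 49), (28.75, 81), (31.25, 71), (37.25, 19), (39.25, 24)]
w14 y -25 [(-93.75, 16), (-89.25, 40), (-87.25, 72), (-83.75, 63), (-79.25, 49), (-77.25, 79), (-72.25, 13)]
w14 y -15 [(-97.25, 21), (-93.25, 33), (-85.75, 57), (-83.75, 16), (-81.75, 55), (-79.25, 116), (-76.25, 98), (-67.75, 17), (-62.75, 102)]
w14 y 15 [(-98.25, 21), (-95.75, 12), (-85.75, 20), (-83.25, 44), (-81.25, 79), (-78.25, 103), (-75.25, 89), (-71.75, 48), (-63.75, 53)]
w14 y 25 [(-86.75, 41), (-84.75, 48), (-82.75, 65), (-79.25, 52), (-77.25, 77), (-56.75, 78)]
```

```bash
python3 -m pendant '{"delta_pos":[[-0.1,0,0.3],[-0.2,0,0.6],[-0.29,0,0.89],[-0.29,0,0.89],[-0.17,0,0.93],[-0.05,0,0.97],[0.07,0,1.0],[0.19,0,1.04],[0.31,0,1.08],[0.43,0,1.12],[0.55,0,1.16],[0.67,-0.01,1.2],[0.75,-0.01,1.23],[0.75,-0.01,1.23],[0.75,-0.01,1.23]],"rotation":[[0,0,0],[0,0,0],[0,0,0],[0,0,0],[0,0,0],[0,0,0],[0,0,0],[0,0,0],[0,0,0],[0,0,0],[0,0,0],[0,0,0],[0,0,0],[0,0,0],[0,0,0]],"jaw":[50,50,50,50,50,50,50,50,50,50,50,50,50,50,50]}' 70
python3 look.py w15; python3 plate.py w15p
```

```text
t: 32.08
ee_pos: [541.1, -38.1, 79.7]
orientation: [[0.944, 0.117, 0.307], [0.112, -0.993, 0.037], [0.309, -0.0, -0.951]]
force: [-0.2, 0.0, -2.4]
finger_gap: 55.7
grasp_force: 74.5
[  7.2  23.9  -9.6 126.3   9.6  12.3 -93.2]
w [278, 129, 65, 66, 2363] [309.7, 161.0] [(111, [588.0, -30.8]), (165, [581.6, -32.8])]
w [329, 135, 14, 19, 47] [336.1, 143.9] [(111, [595.5, -39.6]), (165, [585.5, -37.3])]
w [278, 168, 16, 22, 73] [285.0, 178.6] [(111, [580.7, -22.7]), (165, [577.8, -28.6])]
```

```bash
python3 -m pendant '{"delta_pos":[[0.07,-0.01,0.02],[0.14,-0.02,0.045],[0.21,-0.03,0.07],[0.28,-0.03,0.09],[0.35,-0.03,0.115],[0.42,-0.03,0.135],[0.49,-0.03,0.16],[0.54,-0.03,0.175],[0.54,-0.03,0.175],[0.54,-0.03,0.175]],"rotation":[[0,0,0],[0,0,0],[0,0,0],[0,0,0],[0,0,0],[0,0,0],[0,0,0],[0,0,0],[0,0,0],[0,0,0]],"jaw":[50,50,50,50,50,50,50,50,50,50]}'
python3 look.py w16; python3 plate.py w16p
```

```text
t: 33.52
ee_pos: [557.8, -35.2, 79.6]
orientation: [[0.945, 0.117, 0.307], [0.112, -0.993, 0.037], [0.309, -0.001, -0.951]]
force: [-3.9, 0.1, -0.8]
finger_gap: 55.9
grasp_force: 74.8
[  6.6  25.   -9.3 124.1   9.5  13.4 -93.4]
w [285, 129, 64, 65, 2376] [316.6, 160.5] [(111, [605.2, -30.4]), (165, [598.6, -31.2])]
w [339, 137, 11, 20, 46] [344.5, 146.0] [(111, [611.8, -39.9]), (165, [602.0, -36.1])]
w [285, 163, 12, 24, 72] [290.1, 175.2] [(111, [598.8, -21.5]), (165, [595.3, -26.6])]
```

```bash
python3 -m pendant '{"delta_pos":[[-0.04,0,0.13],[-0.08,0,0.26],[-0.12,0,0.38],[-0.15,0,0.48],[-0.15,0,0.48]],"rotation":[[0,0,0],[0,0,0],[0,0,0],[0,0,0],[0,0,0]],"jaw":[50,50,50,50,50]}'
```

```text
t: 34.35
ee_pos: [558.0, -35.2, 64.4]
orientation: [[0.945, 0.117, 0.307], [0.111, -0.993, 0.037], [0.309, -0.0, -0.951]]
force: [-2.9, -0.9, -3.1]
finger_gap: 55.8
grasp_force: 74.8
```

Base now at about 15.7 mm, below the lip and wall tops, with no blocking force. Continuing down.

```bash
python3 -m pendant '{"delta_pos":[[-0.03,0,0.1],[-0.06,0,0.2],[-0.08,0,0.25],[-0.095,0,0.3],[-0.095,0,0.3],[-0.095,0,0.3]],"rotation":[[0,0,0],[0,0,0],[0,0,0],[0,0,0],[0,0,0],[0,0,0]],"jaw":[50,50,50,50,50,50]}'
python3 look.py w17
```

```text
t: 35.1
ee_pos: [558.1, -35.2, 55.2]
orientation: [[0.944, 0.117, 0.307], [0.112, -0.993, 0.037], [0.309, -0.0, -0.951]]
force: [-3.5, -0.9, -1.0]
finger_gap: 56.2
grasp_force: 74.9
[  5.3  27.6  -7.7 125.1  10.5   9.8 -94.3]
w [276, 109, 81, 84, 3914] [315.6, 150.3] [(111, [605.4, -30.1]), (165, [597.0, -31.3])]
w [344, 120, 15, 29, 93] [351.8, 133.5] [(111, [611.6, -39.9]), (165, [599.4, -35.0])]
w [275, 152, 17, 33, 135] [281.5, 168.2] [(111, [599.2, -21.1]), (165, [594.6, -27.8])]
```

```bash
python3 -m pendant '{"delta_pos":[[-0.03,0,0],[-0.07,0,0],[-0.08,0,0.02],[-0.08,0,0.02],[-0.08,0,0.02],[-0.08,0,0.02],[-0.08,0,0.02],[-0.08,0,0.02],[-0.08,0,0.02]],"rotation":[[0,0,0],[0,0,0],[0,0,0],[0,0,0],[0,0,0],[0,0,0],[0,0,0],[0,0,0],[0,0,0]],"jaw":[50,50,50,50,57,60,66,85,85]}'
python3 look.py w18
```

```text
t: 36.33
ee_pos: [556.1, -35.4, 53.9]
orientation: [[0.944, 0.117, 0.307], [0.112, -0.993, 0.037], [0.309, -0.0, -0.951]]
force: [0.2, 0.4, 0.1]
finger_gap: 85.0
grasp_force: 0.0
[  5.3  27.6  -7.7 125.4  10.6   9.4 -94.4]
w [275, 106, 82, 85, 4005] [315.7, 147.6] [(111, [604.0, -30.3]), (165, [595.0, -31.5])]
w [343, 116, 16, 29, 99] [351.8, 129.9] [(111, [610.3, -39.9]), (165, [597.4, -35.1])]
w [274, 149, 17, 33, 133] [280.7, 165.3] [(111, [597.9, -21.2]), (165, [592.7, -28.1])]
```

```bash
python3 -m pendant '{"delta_pos":[[0,0,-0.4],[0,0,-1.2],[0,0,-2.2],[0,0,-3.4],[0,0,-4.6],[0,0,-5.5],[0,0,-5.5],[0,0,-5.5],[0,0,-5.5]],"rotation":[[0,0,0],[0,0,0],[0,0,0],[0,0,0],[0,0,0],[0,0,0],[0,0,0],[0,0,0],[0,0,0]],"jaw":[85,85,85,85,85,85,85,85,85]}'
python3 look.py w19
python3 - <<'E'
from h import *
n="w19"; a=np.radians(7.2); ex=np.array([np.cos(a),np.sin(a)]); ey=np.array([-np.sin(a),np.cos(a)]); o=np.array([605.2,-30.])
rk=lambda X:(float((X[:2]-o)@ex),float((X[:2]-o)@ey))
im=cv2.imread("pics/w19.png"); hsv=cv2.cvtColor(im,cv2.COLOR_BGR2HSV)
d=np.load(n+".npz"); c,f=K("wrist"); c=dict(c,R=d["R"],t=d["t"])
u,v=proj(c,f,[*(o-51.5*ex),78],True); print("tin exp",u,v)
h=cv2.HoughCircles(cv2.cvtColor(im,cv2.COLOR_BGR2GRAY),cv2.HOUGH_GRADIENT,1,8,param1=100,param2=24,minRadius=20,maxRadius=50)
for q in h[0]:
    if abs(q[0]-u)<25 and abs(q[1]-v)<25: print("circle",q,np.round(rk(wz(n+".npz",q[0],q[1],78)),1))
m=((hsv[:,:,0]>=28)&(hsv[:,:,0]<=40)).astype(np.uint8); m=cv2.morphologyEx(m,cv2.MORPH_OPEN,np.ones((3,3)))
k,l,st,ce=cv2.connectedComponentsWithStats(m); i=l[int(v),int(u)]; q=st[i]; print(i,q,np.round(rk(wz(n+".npz",*ce[i],78)),1))
# side view: mill & plate white face
s=cv2.imread("pics/sw19.png"); 
c2,f2=K("side")
for nm,P in (("mill ball",[*(o+44*ex),216]),("jar top",[*(o-2.5*ex),111]),("tin top",[*(o-51.5*ex),78])): print(nm,np.round(proj(c2,f2,P),1))
gs=cv2.cvtColor(s,cv2.COLOR_BGR2HSV); m=((gs[:,:,0]>95)&(gs[:,:,0]<135)&(gs[:,:,1]>50)).astype(np.uint8); k,l,st,ce=cv2.connectedComponentsWithStats(m)
print([(q.tolist(),np.round(rk(onz("side",*cc,111)),1).tolist()) for q,cc in zip(st[1:],ce[1:]) if q[4]>5 and 300<cc[0]<380 and 140<cc[1]<210])
E
```

```text
t: 37.55
ee_pos: [504.9, -41.4, 209.9]
orientation: [[0.945, 0.118, 0.306], [0.112, -0.993, 0.037], [0.308, -0.001, -0.951]]
force: [0.9, -0.3, 0.3]
finger_gap: 85.0
grasp_force: 0.0
[ 16.    9.2 -17.8 122.2   1.9  31.2 -85.8]
w [303, 103, 28, 28, 406] [316.2, 116.5] [(111, [603.8, -30.2]), (165, [589.3, -32.0])]
tin exp 316.57841344094993 181.0507790855808
circle [312.5 179.5  31.6] [-50.    3.6]
circle [320.5 185.5  33.8] [-55.5  -3.5]
circle [316.5 169.5  37.2] [-41.2  -0. ]
circle [305.5 183.5  34.9] [-53.6   9.9]
circle [311.5 191.5  34.9] [-60.8   4.6]
circle [324.5 178.5  36.1] [-49.3  -7.1]
circle [317.5 198.5  29.3] [-67.   -0.7]
circle [307.5 198.5  21.3] [-66.9   8.1]
9 [ 291  155   51   51 1976] [-50.    0.6]
mill ball [359.1 135.1]
jar top [336.5 179.1]
tin top [315.3 193.4]
[([334, 177, 9, 5, 25], [1.3, 1.6]), ([335, 208, 4, 6, 13], [-32.4, -122.2])]
```

Run:
```python
from h import *
a=cv2.imread("pics/sw7.png");b=cv2.imread("pics/sw19.png")
T=a[131:160,341:363]; r=cv2.matchTemplate(b[115:190,330:390],T,cv2.TM_CCOEFF_NORMED); _,mx,_,p=cv2.minMaxLoc(r); print(mx,"ball",p[0]+330+352-341,p[1]+115+137-131)
T=a[185:213,344:359]; r=cv2.matchTemplate(b[175:225,330:390],T,cv2.TM_CCOEFF_NORMED); _,mx,_,p=cv2.minMaxLoc(r); print(mx,"body low shift",p[0]+330-344,p[1]+175-185)
T=a[186:215,362:372]; r=cv2.matchTemplate(b[176:225,350:395],T,cv2.TM_CCOEFF_NORMED); _,mx,_,p=cv2.minMaxLoc(r); print(mx,"plate shift",p[0]+350-362,p[1]+176-186)
print("expected shift/15mm",np.subtract(proj(*K("side"),[635+15,-25+2,40]),proj(*K("side"),[635,-25,40])))
```

```text
0.7615564465522766 ball 360 137
0.9513241648674011 body low shift 7 0
0.9510483741760254 plate shift 6 -1
expected shift/15mm [ 6.08169388 -0.63765563]
```

```bash
python3 -c "
from plant import manip
print(manip.close_job())"
```

```text
the job is handed in; nothing more can be done
None
```

I loaded the mill, jar and tin in one line and handed the job in; the hand-in gave no verdict, but my last camera measurements put all three upright and let go behind the lip, with the plate held back about 15 mm.

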